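Put the paint markers away after the mug-painting class

ROBOT

A 6-joint arm with a two-finger parallel gripper is mounted at the origin on the work surface. World frame = base frame: x ahead of the robot, y to its left, z up, the work surface at z = 0. Lengths are in m, angles in rad, forces in N, time in s.
With the tool pointing down it reaches from about 0.3 to 0.875 m from the base axis. Payload 6.4 kg.
Tool frame: the origin (TCP) lies midway between the tips of the shut fingers; the grasp point (between the pads) lies 19 mm behind it; z points along the fingers, y is the direction in which the jaws open and shut (so a half turn about z gives the same grasp; the last joint's range is limited). The gripper opens to 88 mm and grips with 3 to 60 N. Pads are 18 mm wide; open, the fingers measure 123 mm over their backs; the gripper's body (75 mm by 187 mm) begins 45 mm behind the grasp point.
Start: joints at [0.974, 0.181, 1.607, -0, 1.354, -0.206], TCP at [0.219, 0.532, 0.239] pointing down, gripper open.
Joint ranges: [-2.99, 2.99], [-0.89, 2.07], [0.3, 2.58], [-1.14, 4.28], [0, 2.63], [-3.12, 3.12]. Speed limits (rad/s): [2.57, 2.57, 3.01, 3.14, 3.14, 3.14].

INTERFACE

Orientations are given as a 3x3 rotation matrix whose columns are the frame's x, y, z axes.
In Python, from plant import bot, vision, job gives the robot as it stands.
- The arm moves only by the tool drive_tool, never from a script. Its argument "increments" is a list of rows, each a list of 3 entries, a list of its own where there are three numbers: the closure in counts, from 0 (fully open) to 255 (shut), then the shift along the tool's x, y, z in cm, then the turn about the tool's z in rad. In form: [[hand, [x, y, z], turn], ...]. A call has 1 to 12 rows; each row shifts and turns the commanded pose from where the row before left it, along the tool's axes as they then stand; what a row does not reach is not made up. A row lasts 1/8 s, in which the tool goes at most 62.5 mm and 10.7 degrees, less where a joint would pass 70% of its speed; a pose out of reach is approached as far as the arm can. A call is refused whole if a number of a shift passes 6.25 or a number of a turn 0.188, either way. A call with a gripper value outside its range is refused whole. The fingers move at their own pace and stop on an object; the grip force is fixed at half the most. Time passes only in rows, so rows that do not move let the fingers close. It gives the time, the measured TCP pose, the force and the opening at its end, in the units of the state.
- bot.observe(): the state, without advancing time (a new reading comes with each control period).
- vision.grab_frame(name): name is "scene" or "top" or "wrist"; returns the picture (480x640x3 uint8, red, green, blue); there is no depth.
- vision.get_calibration(name): a dict with "intrinsics" (3x3 intrinsics, pixels), "extrinsics" (4x4, takes a point from camera to world coordinates). Camera axes: x right, y up, looking along -z (the intrinsics and any distortion apply to the point x, -y, -z); pixel columns grow to the right and rows downward; lengths in m; the calibration is good to about 2 mm. A picture is of the moment at which its call begins: read the wrist's pose just before it. get_calibration takes no time and is no camera call; for the wrist camera it gives the pose at the moment of the call.
- job.job_done(): hands the job in, once; it reports no verdict.
The state is a dict: "time_s": time; "joints": joint angles; "qd": joint speeds; "effort": joint torques, N m; "ee_pos": TCP position; "ee_rot": TCP orientation; "force": force on the tool from outside, world axes, zero at the start; "torque": the same for the moment, N m; "finger_gap": finger opening in m.
Only numpy, scipy, OpenCV 4.12 (cv2) and the standard library are available. Lean on these libraries where they do the work, as an engineer would, in place of code of your own. Each camera call takes 0.05 s, during which the arm holds its last target.

TASK

The drawer of the marker return box has been left locked out: hold down the release tab on its front, push the drawer fully home; it must be shut whenever a marker is in it. Then push every marker that has its cap on through the sprung flap of the box, so that it drops into the closed drawer and the flap shuts behind it. Put every marker without a cap in the open white tray instead, and do not disturb the mugs or the phone.

Things in the scene. Friction and masses are not known exactly. Their poses are not given: they have to be found in the camera images.
- unit: The marker return box, a fixed white box. Origin: at table level in the plane of its front face, straight under the middle of the flap; its x points into the box (away from the robot), y to the left along the front, z up. In this frame the box spans x 0 to 206, y -106 to 100 mm, top at z = 212 mm (clear plastic roof). The drawer slides out of its -y end.
- flap_foot (a point): Point on the sill's surface at the foot of the shut flap: (0, 0, 150) mm in the box's frame, same axes. The opening spans y -37 to 37, z 150 to 200 mm; 6 mm behind it a slippery slide leads steeply down into the drawer: a marker pushed lengthwise along the sill until its rear end is at the flap tips onto it and drops in.
- sill_mid (a point): Middle of the sill in front of the flap, at (-70, 0, 150) mm in the box's frame, same axes. The sill is flat, x -140 to 0, y -55 to 55 mm, 150 mm above the table and solid down to it; a rim 5 mm thick and 10 mm high runs along each side, none along the front end.
- flap (a joint): Angle of the flap, a steel plate 70 mm wide and 46 mm high hinged at its top edge; 0 hanging shut, up to 1.5 pushed inward. A light spring (0.2 N at its foot to start it, about 0.5 N when open) shuts it.
- drawer (a joint): How far the drawer is out (m): 0 fully home, 0.14 fully out. It slides along the box's y: out is -y, home is +y. It slides with about 2.5 N of drag once released. While it is out, a latch stops it at 0.13 on the way in; the latch lets go while the release tab is held down more than 8 mm, and needs to be held only until the drawer is in past about 0.11.
- lever (a joint): How far the release tab is pressed down (m): 0 at rest, 0.014 fully down. Spring: 2 N to start it, about 6 N fully down.
- tab_top (a point): Middle of the top of the release tab, which travels with the drawer: a grey plate, 50 mm along the box's x, standing 44 mm out from the drawer's front panel, its top 168 mm above the table at rest; this point is 22 mm out from the panel. It is pressed straight down.
- drawer_face (a point): Point on the outside of the drawer's front panel (a white upright plate at the box's -y end, 210 mm wide, its top 186 mm above the table), just behind the tab, at x = 60 mm in the box's frame and 165 mm above the table; push here towards the box's +y to send the drawer home.
- drawer_floor (a point): Middle of the drawer's inner floor, 8 mm above the table, same axes as the box, moving with the drawer; inside, the drawer is 174 mm (x) by 190 mm (y), sides 66 to 112 mm high; from y = -35 to 60 mm a slippery false floor rises at 25 degrees, so that markers slide towards its -y end. With the drawer home it lies at (101, 0, 8) mm in the box's frame.
- tray: The open white tray, fixed: 190 mm (x) by 150 mm (y) outside, 45 mm high, walls and floor 5 mm. Origin: centre of its underside.
- capped1: A chunky flat-bodied paint marker with its cap on: 115 mm long (x), 28 mm wide (y), 19 mm thick (z), black with a white paper label; cap at +x (43 mm long, full width). About 70 g. Origin: middle of the underside. May be absent (None from the start).
- capped2: A chunky flat-bodied paint marker with its cap on: 115 mm long (x), 28 mm wide (y), 19 mm thick (z), black with a white paper label; cap at +x (43 mm long, full width). About 70 g. Origin: middle of the underside. May be absent (None from the start).
- capped3: A chunky flat-bodied paint marker with its cap on: 115 mm long (x), 28 mm wide (y), 19 mm thick (z), black with a white paper label; cap at +x (43 mm long, full width). About 70 g. Origin: middle of the underside. May be absent (None from the start).
- capped4: A chunky flat-bodied paint marker with its cap on: 115 mm long (x), 28 mm wide (y), 19 mm thick (z), black with a white paper label; cap at +x (43 mm long, full width). About 70 g. Origin: middle of the underside. May be absent (None from the start).
- open1: A marker of the same kind without its cap: a 72 x 26 x 18 mm barrel (x -36 to 36), then a narrow neck 14 mm wide and a white nib out to x = 58 mm. About 45 g. Origin: middle of the barrel's underside. May be absent (None from the start).
- open2: A marker of the same kind without its cap: a 72 x 26 x 18 mm barrel (x -36 to 36), then a narrow neck 14 mm wide and a white nib out to x = 58 mm. About 45 g. Origin: middle of the barrel's underside. May be absent (None from the start).
- mug1: A white china mug, a bystander: 82 mm across, 95 mm high, handle to its +y. Origin: centre of its foot.
- mug2: A white china mug, a bystander: 82 mm across, 95 mm high, handle to its +y. Origin: centre of its foot.
- phone: A black phone lying flat, a bystander: 150 x 72 x 10 mm. Origin: centre of its underside.
Not all that is in view belongs to the job. Leave any green or pink look-alike of the capped3 alone. Leave any orange or pink look-alike of the open2 alone.

How it is judged:
On the way, in this order (a step that is already met when the one before it is completed fails the run):
1. the release tab is pressed down while the drawer is still out (value of joint lever above 0.006 m and value of joint drawer above 0.1 m), for 0.05 s.
2. the drawer is fully home (value of joint drawer below 0.006 m), for 0.2 s.
At the end, for the whole second after the job is handed in: The drawer is home (within 6 mm), the flap has shut (within 0.08 rad), every capped marker lies at rest in the drawer and every uncapped marker lies at rest in the white tray (within its walls) (value of joint drawer below 0.006 m and value of joint flap below 0.08 rad and x of capped1 in the frame of drawer_floor between -0.093 and 0.093 m and y of capped1 in the frame of drawer_floor between -0.096 and 0.096 m and z of capped1 in the frame of drawer_floor between -0.012 and 0.1 m and linear speed of each of capped1, capped2, capped3, capped4, open1, open2 below 0.03 m/s and x of capped2 in the frame of drawer_floor between -0.093 and 0.093 m and y of capped2 in the frame of drawer_floor between -0.096 and 0.096 m and z of capped2 in the frame of drawer_floor between -0.012 and 0.1 m and x of capped3 in the frame of drawer_floor between -0.093 and 0.093 m and y of capped3 in the frame of drawer_floor between -0.096 and 0.096 m and z of capped3 in the frame of drawer_floor between -0.012 and 0.1 m and x of capped4 in the frame of drawer_floor between -0.093 and 0.093 m and y of capped4 in the frame of drawer_floor between -0.096 and 0.096 m and z of capped4 in the frame of drawer_floor between -0.012 and 0.1 m and x of open1 in the frame of tray between -0.092 and 0.092 m and y of open1 in the frame of tray between -0.072 and 0.072 m and z of open1 in the frame of tray between -0.005 and 0.055 m and x of open2 in the frame of tray between -0.092 and 0.092 m and y of open2 in the frame of tray between -0.072 and 0.072 m and z of open2 in the frame of tray between -0.005 and 0.055 m); the robot touches nothing.
It fails at once if a marker lies in the drawer while the drawer is not shut (value of joint drawer above 0.02 m and ((x of capped1 in the frame of drawer_floor between -0.09 and 0.09 m and y of capped1 in the frame of drawer_floor between -0.096 and 0.096 m and z of capped1 in the frame of drawer_floor between -0.012 and 0.12 m) or (x of capped2 in the frame of drawer_floor between -0.09 and 0.09 m and y of capped2 in the frame of drawer_floor between -0.096 and 0.096 m and z of capped2 in the frame of drawer_floor between -0.012 and 0.12 m) or (x of capped3 in the frame of drawer_floor between -0.09 and 0.09 m and y of capped3 in the frame of drawer_floor between -0.096 and 0.096 m and z of capped3 in the frame of drawer_floor between -0.012 and 0.12 m) or (x of capped4 in the frame of drawer_floor between -0.09 and 0.09 m and y of capped4 in the frame of drawer_floor between -0.096 and 0.096 m and z of capped4 in the frame of drawer_floor between -0.012 and 0.12 m) or (x of open1 in the frame of drawer_floor between -0.09 and 0.09 m and y of open1 in the frame of drawer_floor between -0.096 and 0.096 m and z of open1 in the frame of drawer_floor between -0.012 and 0.12 m) or (x of open2 in the frame of drawer_floor between -0.09 and 0.09 m and y of open2 in the frame of drawer_floor between -0.096 and 0.096 m and z of open2 in the frame of drawer_floor between -0.012 and 0.12 m))).
It fails at once if a mug or the phone is pushed more than 30 mm away, or a mug is tipped (distance of any of mug1, mug2, phone from where it was at the start of the episode above 0.03 m or angle between any of mug1, mug2's own z axis and vertical above 0.35 rad).
Of capped1, capped2, capped3, capped4 only 3 to 4 are there at a start; the rules pass over those that are not, and their reading is None.
Of open1, open2 only 1 to 2 are there at a start; the rules pass over those that are not, and their reading is None.
At some moment in a run one of capped1, capped2, capped3, capped4, open1, open2 may be knocked a few centimetres aside while the robot is not near it.
Once in a run the grip may slacken for a moment while it holds something.
It also fails if it takes over 210 s, if anything falls off the work surface, if the arm or the gripper's body presses on something with over 40 N, if the wrist force passes 120 N, or if a joint passes its speed limit or range.

## Working session

There is one attempt and no reset: what is moved stays moved. The work goes in short steps, Python scripts to look and compute and a tool call to move; the robot and the scene stay as the last step left them, time stands still between calls to the robot, and variables do not carry over. Pictures are saved under pics/ and viewed, and the job is handed in when it is done.

Besides the shell and the picture viewer there is one more tool, called after "Emit:" as name([rows], argument=value, ...), one row to a line, values as JSON. drive_tool: Moves the arm, as the interface text tells. Its arguments: {"type":"object","properties":{"increments":{"type":"array"}},"required":["increments"]}

```bash
mkdir -p pics; ls
cat > h.py <<'E'
import numpy as np, cv2
from plant import bot, vision, job
def shot(n,f):
    im=vision.grab_frame(n); cv2.imwrite('pics/'+f+'.png',im[:,:,::-1]); return im
def ray(cal,u,v):
    K=np.array(cal['intrinsics']);T=np.array(cal['extrinsics'])
    d=np.linalg.inv(K)@[u,v,1]; d=np.array([d[0],-d[1],-d[2]])
    return T[:3,3],T[:3,:3]@d
def at(cal,u,v,z):
    o,d=ray(cal,u,v); return o+d*(z-o[2])/d[2]
def proj(cal,p):
    K=np.array(cal['intrinsics']);T=np.array(cal['extrinsics'])
    q=T[:3,:3].T@(np.array(p)-T[:3,3]); q=K@[q[0],-q[1],-q[2]]; return q[:2]/q[2]
E
python3 - <<'E'
from h import *
for n in ['scene','top','wrist']:
    shot(n,n+'0'); c=vision.get_calibration(n); print(n,c)
print(bot.observe())
E
```

```text
pics
scene {'intrinsics': array([[479.51868698,   0.        , 317.08645931],
       [  0.        , 479.51868698, 249.14835881],
       [  0.        ,   0.        ,   1.        ]]), 'extrinsics': array([[-0.85508446, -0.42161522,  0.30178   ,  0.82508538],
       [ 0.51844227, -0.70305144,  0.48676102,  0.51956366],
       [ 0.006941  ,  0.57267729,  0.81975151,  1.18352963],
       [ 0.        ,  0.        ,  0.        ,  1.        ]])}
top {'intrinsics': array([[472.83735376,   0.        , 321.56371648],
       [  0.        , 472.83735376, 236.25065616],
       [  0.        ,   0.        ,   1.        ]]), 'extrinsics': array([[-0.01597806,  0.99507306, -0.09784835,  0.33427571],
       [-0.99986406, -0.01550289,  0.00561465, -0.10684784],
       [ 0.00407006,  0.09792476,  0.9951855 ,  1.2344004 ],
       [ 0.        ,  0.        ,  0.        ,  1.        ]])}
wrist {'intrinsics': array([[417.75063569,   0.        , 311.98506018],
       [  0.        , 417.75063569, 236.74255379],
       [  0.        ,   0.        ,   1.        ]]), 'extrinsics': array([[ 0.38144024, -0.88662883, -
[... 280 characters left out ...]
1.60769949e+00,  1.20015110e-05,
        1.35382127e+00, -2.06323553e-01]), 'qd': array([-0.00085393, -0.00155957, -0.00436882,  0.00030488,  0.0006266 ,
        0.00014589]), 'effort': array([ 1.66916161e-03, -4.34223783e+01, -3.42175663e+01,  7.02975830e-02,
        3.54995497e-02, -8.74805824e-05]), 'ee_pos': array([0.21880684, 0.53133118, 0.23806264]), 'ee_rot': array([[-9.24604987e-01,  3.80926610e-01, -7.32357056e-04],
       [ 3.80927215e-01,  9.24604424e-01, -1.05628302e-03],
       [ 2.74774262e-04, -1.25561929e-03, -9.99999174e-01]]), 'force': array([ 0.11810903, -0.23742845,  0.22283038]), 'torque': array([-0.00199968, -0.03165369,  0.00074877]), 'finger_gap': 0.08834123349238537}
```

View pics/scene0.png

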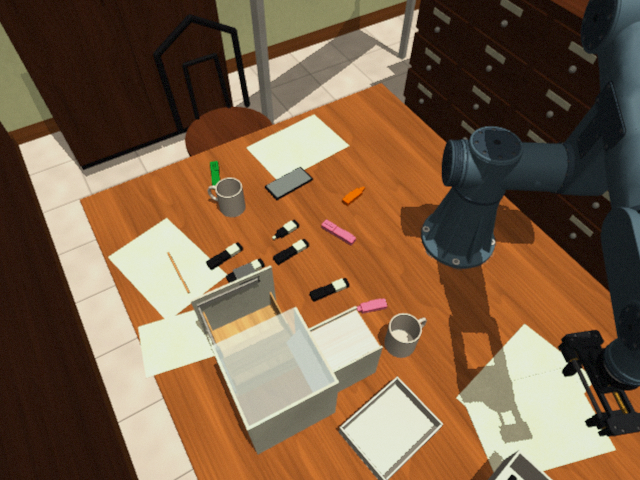

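View pics/top0.png

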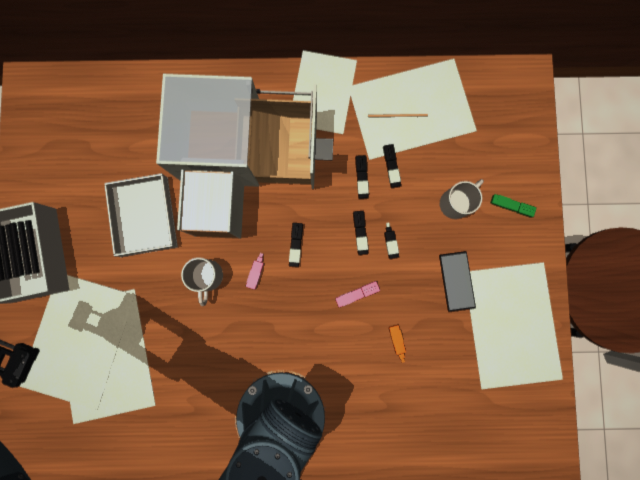

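View pics/wrist0.png

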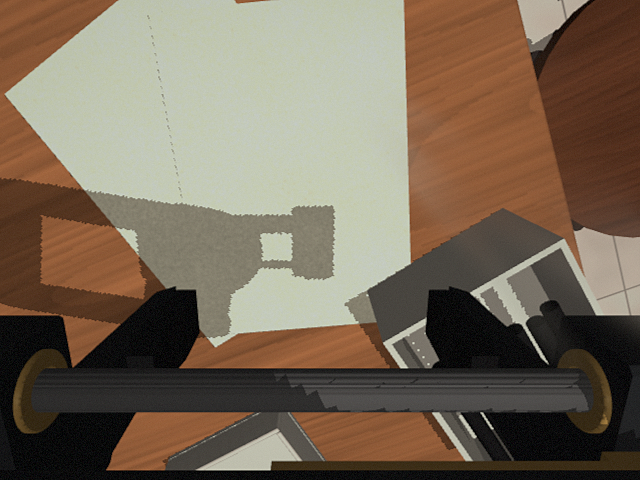

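Run:
```python
from h import *
im=cv2.imread('pics/top0.png')
cv2.imwrite('pics/c1.png',cv2.resize(im[130:290,230:430],None,fx=4,fy=4,interpolation=cv2.INTER_CUBIC)[:600,:800])
cv2.imwrite('pics/c2.png',cv2.resize(im[60:260,100:350],None,fx=3,fy=3,interpolation=cv2.INTER_CUBIC))
```

```text
(no output)
```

View pics/c1.png

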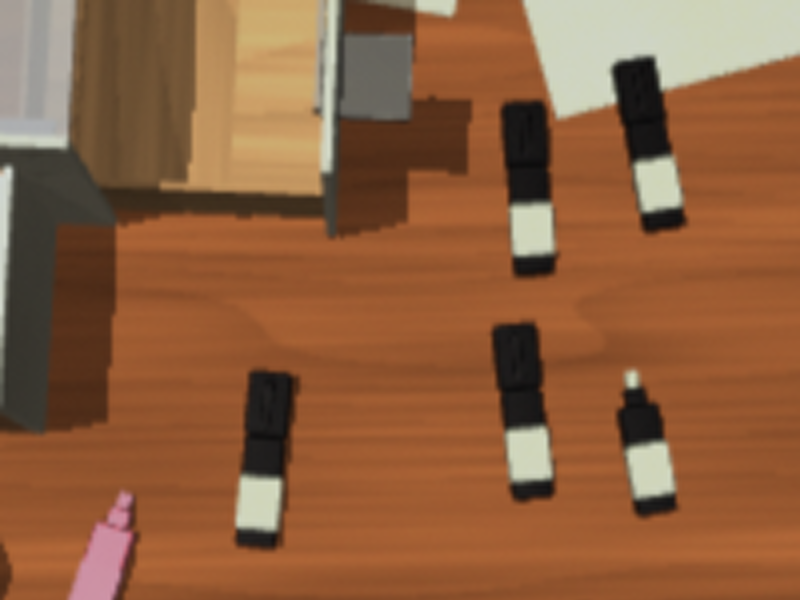

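View pics/c2.png

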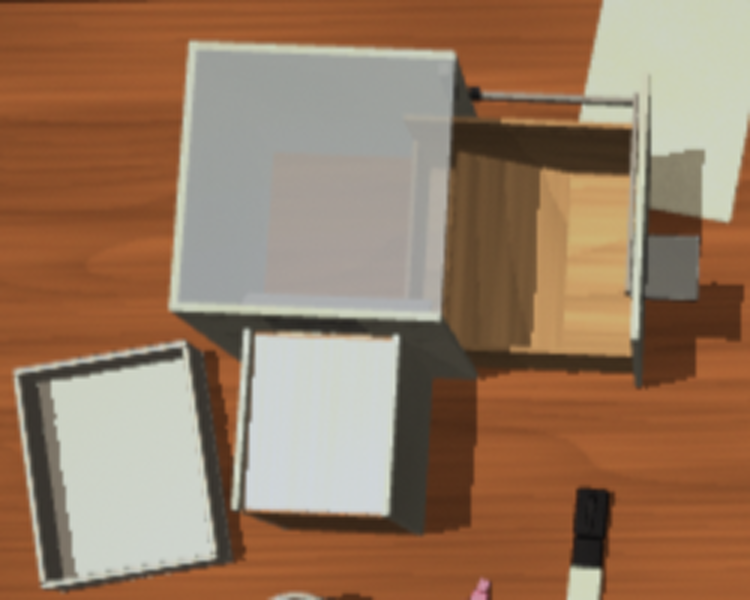

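Run:
```python
from h import *
c=vision.get_calibration('top')
def P1(x,y,z): return at(c,230+(x+.5)/4-.5,130+(y+.5)/4-.5,z)
def P2(x,y,z): return at(c,100+(x+.5)/3-.5,60+(y+.5)/3-.5,z)
for n,a,b in [('A',(271,372),(258,546)),('B',(516,324),(532,498)),('C',(525,102),(535,274)),('D',(634,59),(664,229)),('O',(632,371),(655,514))]:
    p,q=P1(*a,.019),P1(*b,.015); m=(p+q)/2;d=p-q
    print(n,m.round(4),np.linalg.norm(d[:2]).round(4),'yaw',np.arctan2(d[1],d[0]).round(3), 'tip',p.round(4),'rear',q.round(4))
w=np.array([P2(*a,.212)[:2] for a in [(190,43),(455,52),(440,318),(170,308)]]);l=np.array([(.206,.1),(.206,-.106),(0,-.106),(0,.1)])
lc=l-l.mean(0);wc=w-w.mean(0)
th=np.arctan2((lc[:,0]*wc[:,1]-lc[:,1]*wc[:,0]).sum(),(lc*wc).sum());R=np.array([[np.cos(th),-np.sin(th)],[np.sin(th),np.cos(th)]])
t=w.mean(0)-R@l.mean(0);print('box',t,th,(w-(l@R.T+t)).round(4).tolist())
print('w',w.round(4).tolist())
for nm,pt,z in [('silFL',(237,510),.16),('silFR',(388,515),.15),('rimRback',(398,335),.16)]+[('tab',q,.168) for q in [(645,237),(698,237),(697,299),(646,297)]]:
    p=P2(*pt,z)[:2];print(nm,p.round(4),(R.T@(p-t)).round(4))
for nm,q in [('tray',(15,372)),('tray',(185,343)),('tray',(232,558)),('tray',(43,587))]: print(nm,P2(*q,.045).round(4))
```

```text
A [ 0.4341 -0.0467  0.017 ] 0.1126 yaw -0.087 tip [ 0.4902 -0.0516  0.019 ] rear [ 0.378  -0.0419  0.015 ]
B [ 0.4626 -0.215   0.017 ] 0.1133 yaw 0.071 tip [ 0.5192 -0.211   0.019 ] rear [ 0.4061 -0.219   0.015 ]
C [ 0.6095 -0.2225  0.017 ] 0.1139 yaw 0.036 tip [ 0.6664 -0.2204  0.019 ] rear [ 0.5526 -0.2246  0.015 ]
D [ 0.6377 -0.3014  0.017 ] 0.1144 yaw 0.148 tip [ 0.6943 -0.2929  0.019 ] rear [ 0.5811 -0.3098  0.015 ]
O [ 0.4409 -0.2918  0.017 ] 0.0936 yaw 0.136 tip [ 0.4872 -0.2855  0.019 ] rear [ 0.3946 -0.2982  0.015 ]
box [0.59749126 0.15257871] -0.05338185970914172 [[-0.0021, -0.0039], [-0.001, 0.0036], [0.0018, 0.0039], [0.0013, -0.0036]]
w [[0.8064, 0.2375], [0.7966, 0.0393], [0.5937, 0.0507], [0.6041, 0.2488]]
silFL [0.4601 0.2131] [-0.1404  0.0531]
silFR [0.4556 0.1002] [-0.1389 -0.0599]
rimRback [0.594 0.091] [-0.0002 -0.0617]
tab [ 0.6662 -0.1005] [ 0.0821 -0.2491]
tab [ 0.6656 -0.1414] [ 0.0837 -0.2899]
tab [ 0.6167 -0.1397] [ 0.0348 -0.2909]
tab [ 0.6189 -0.1006] [ 0.0349 -0.2517]
tray [0.5946 0.4375 0.045 ]
tray [0.6175 0.2936 0.045 ]
tray [0.4331 0.251  0.045 ]
tray [0.4112 0.4088 0.045 ]
```

```bash
cat >> h.py <<'E'
TH=-0.0534; T0=np.array([0.5975,0.151])
def box(x,y,z):
    c,s=np.cos(TH),np.sin(TH); return np.array([T0[0]+c*x-s*y,T0[1]+s*x+c*y,z])
def plan(target,yaw=None,obs=None):
    """yaw = world angle of tool y. prints turn and tool-axis shift (cm) after the turn"""
    o=bot.observe(); p=np.array(o['ee_pos']);R=np.array(o['ee_rot']); y0=np.arctan2(R[1,1],R[0,1])
    if yaw is None: yaw=y0
    d=(yaw-y0+np.pi/2)%np.pi-np.pi/2
    y=y0+d
    ty=np.array([np.cos(y),np.sin(y),0]);tx=np.cross(ty,[0,0,-1])
    D=np.array(target)-p
    print('now',p.round(4),'yaw',y0.round(3),'turn',round(-d,3),'shift cm',(100*np.array([D@tx,D@ty,-D[2]])).round(2),'target',np.round(target,4))
E
python3 - <<'E'
from h import *
plan(box(.06,-.271,.238),np.pi/2+TH)
E
```

```text
now [0.2188 0.5313 0.2381] yaw 1.18 turn -0.337 shift cm [-4.585e+01 -6.306e+01  1.000e-02] target [ 0.6429 -0.1228  0.238 ]
```

Emit:
drive_tool([
  [255, [0, 0, -1.5], -0.17],
  [255, [0, 0, -1.5], -0.167],
  [255, [-3.5, -4.8, 0], 0],
  [255, [-3.5, -4.8, 0], 0],
  [255, [-3.5, -4.8, 0], 0],
  [255, [-3.5, -4.8, 0], 0],
  [255, [-3.5, -4.8, 0], 0],
  [255, [-3.5, -4.8, 0], 0],
  [255, [-3.5, -4.8, 0], 0],
  [255, [-3.5, -4.8, 0], 0],
  [255, [-3.5, -4.8, 0], 0],
  [255, [-3.5, -4.8, 0], 0],
])

```text
time_s: 1.65
ee_pos: [0.5434, 0.0317, 0.2686]
ee_rot: [[-0.999, 0.054, -0.0], [0.054, 0.999, 0.0], [0.0, 0.0, -1.0]]
force: [1.4, 1.2, -0.4]
finger_gap: 0.0002
```

Run:
```python
from h import *
plan(box(.06,-.271,.238),np.pi/2+TH); print(bot.observe()['time_s'])
```

```text
now [0.5434 0.0317 0.2686] yaw 1.517 turn -0.001 shift cm [-10.77 -14.9    3.06] target [ 0.6429 -0.1228  0.238 ]
1.65
```

Emit:
drive_tool([
  [255, [-3.6, -4.9, 0], 0],
  [255, [-3.6, -4.9, 0], 0],
  [255, [-3.6, -5.1, 0], 0],
  [255, [0, 0, 2], 0],
  [255, [0, 0, 0], 0],
])

```text
time_s: 2.28
ee_pos: [0.6407, -0.1202, 0.2455]
ee_rot: [[-0.999, 0.054, -0.006], [0.054, 0.999, 0.003], [0.006, 0.002, -1.0]]
force: [0.2, -0.6, -0.8]
finger_gap: 0.0008
```

Run:
```python
from h import *
plan(box(.06,-.271,.185),np.pi/2+TH)
shot('wrist','w1');shot('scene','s1');shot('top','t1')
c=vision.get_calibration('wrist'); 
for p in [(.06,-.271,.168),(.0,0,.15),(-.14,-.055,.15),(.206,-.106,.212),(0,-.106,.212)]: print(p,proj(c,box(*p)).round(),proj(vision.get_calibration('top'),box(*p)).round())
```

```text
now [ 0.6407 -0.1202  0.2455] yaw 1.517 turn -0.001 shift cm [-0.24 -0.25  6.05] target [ 0.6429 -0.1228  0.185 ]
(0.06, -0.271, 0.168) [306. 248.] [324. 148.]
(0.0, 0, 0.15) [778. 139.] [207. 171.]
(-0.14, -0.055, 0.15) [ 756. -160.] [228. 232.]
(0.206, -0.106, 0.212) [594. 515.] [254.  77.]
(0, -0.106, 0.212) [686. 148.] [249. 166.]
```

View pics/w1.png

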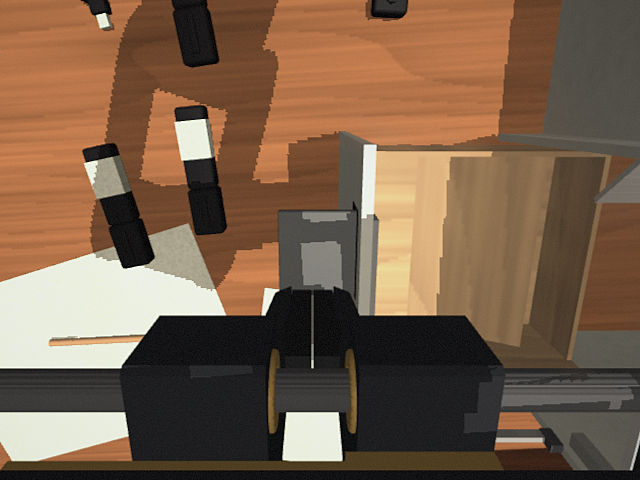

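View pics/s1.png

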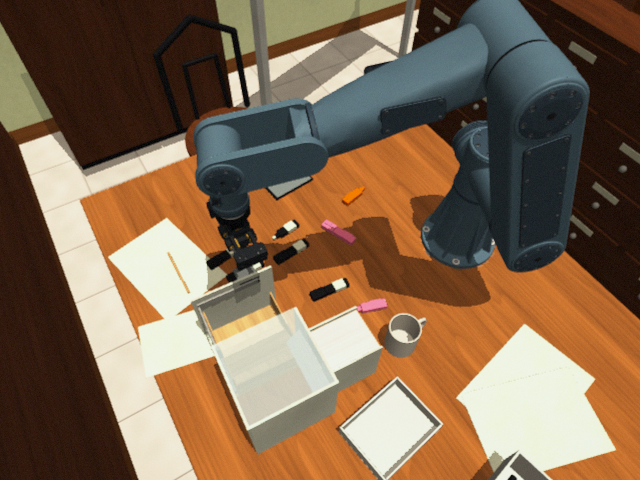

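View pics/t1.png

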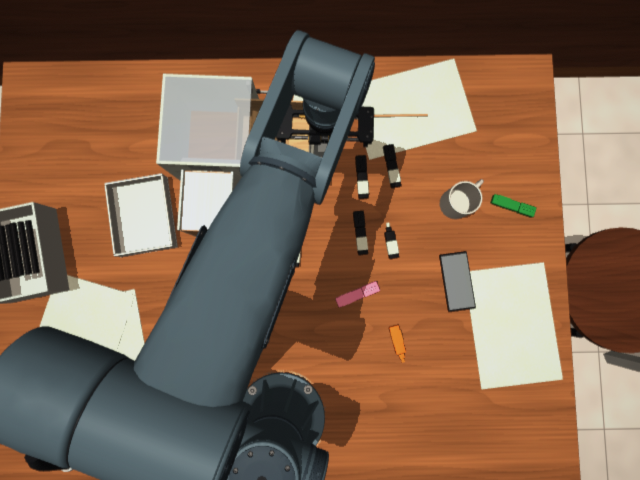

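Run:
```python
from h import *
c=vision.get_calibration('wrist'); R=np.array([[np.cos(TH),-np.sin(TH)],[np.sin(TH),np.cos(TH)]])
for u,v,z in [(278,211,.168),(357,211,.168),(278,290,.168),(363,145,.186),(376,145,.186),(377,230,.186)]:
    p=at(c,u,v,z);print(p.round(4),(R.T@(p[:2]-T0)).round(4))
plan(box(.06,-.271,.185),np.pi/2+TH)
```

```text
[ 0.6203 -0.1372  0.168 ] [ 0.0382 -0.2866]
[ 0.6226 -0.0932  0.168 ] [ 0.0381 -0.2425]
[ 0.668  -0.1409  0.168 ] [ 0.086  -0.2877]
[ 0.5853 -0.0912  0.186 ] [ 0.0007 -0.2425]
[ 0.5856 -0.0849  0.186 ] [ 0.0007 -0.2362]
[ 0.6291 -0.0847  0.186 ] [ 0.0441 -0.2337]
now [ 0.6421 -0.1195  0.2491] yaw 1.519 turn 0.001 shift cm [-0.1  -0.33  6.41] target [ 0.6429 -0.1228  0.185 ]
```

Emit:
drive_tool([
  [255, [0, 0, 4], 0],
  [255, [0, 0, 3], 0],
  [255, [0, 0, 1], 0],
  [255, [0, 0, 0.7], 0],
  [255, [0, 0, 0.6], 0],
  [255, [0, 0, 0], 0],
])

```text
time_s: 3.18
ee_pos: [0.6433, -0.1208, 0.1569]
ee_rot: [[-0.999, 0.054, 0.002], [0.054, 0.999, -0.0], [-0.002, -0.0, -1.0]]
force: [-1.7, 3.0, 5.2]
finger_gap: 0.0006
```

Emit:
drive_tool([
  [255, [0, 0.7, 0], 0],
  [255, [0, 0.7, 0], 0],
  [255, [0, 0.8, 0], 0],
  [255, [0, 0.8, 0], 0],
  [255, [0, 0.8, 0], 0],
  [255, [0, 0.8, 0], 0],
  [255, [0, 0.8, 0], 0],
  [255, [0, 0, 0], 0],
])

```text
time_s: 4.18
ee_pos: [0.6456, -0.0655, 0.1557]
ee_rot: [[-0.999, 0.053, 0.0], [0.053, 0.999, 0.002], [-0.0, 0.002, -1.0]]
force: [2.9, 2.3, 5.0]
finger_gap: 0.0003
```

Run:
```python
from h import *
c=vision.get_calibration('wrist');shot('wrist','w2');shot('scene','s2')
```

```text
(no output)
```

View pics/w2.png

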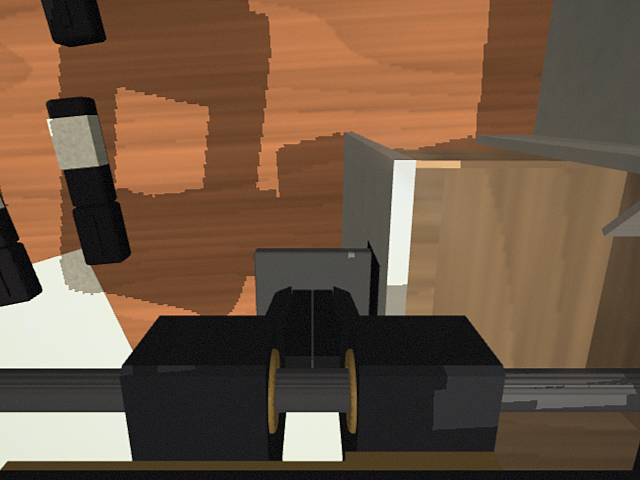

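View pics/s2.png

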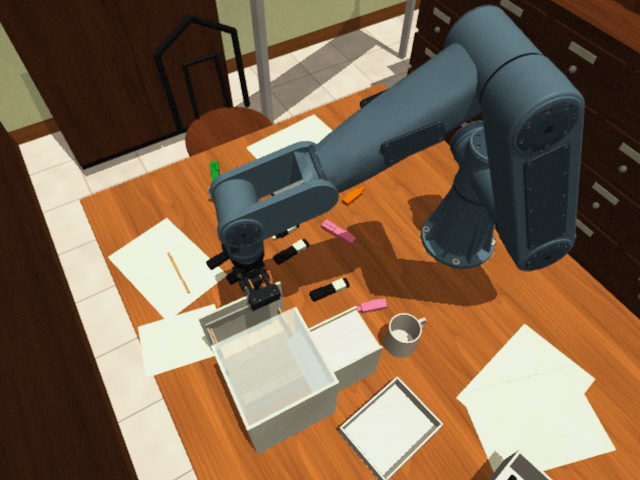

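Run:
```python
from h import *
c=vision.get_calibration('wrist'); R=np.array([[np.cos(TH),-np.sin(TH)],[np.sin(TH),np.cos(TH)]])
for u,v,z in [(394,160,.186),(413,160,.186),(387,310,.186)]:
    p=at(c,u,v,z);print(p.round(4),(R.T@(p[:2]-T0)).round(4))
p=bot.observe()['ee_pos'];print(R.T@(p[:2]-T0),p)
```

```text
[ 0.586 -0.04   0.186] [-0.0013 -0.1914]
[ 0.5863 -0.0348  0.186 ] [-0.0013 -0.1861]
[ 0.6314 -0.0421  0.186 ] [ 0.0442 -0.191 ]
[ 0.05958959 -0.21406051] [ 0.64557925 -0.06593595  0.15564254]
```

Emit:
drive_tool([
  [255, [0, 0, -1.0], 0],
  [255, [0, 0, -0.7], 0],
  [255, [0, 1.5, 0], 0],
  [255, [0, 1.5, 0], 0],
  [255, [0, 1.5, 0], 0],
  [255, [0, 1.5, 0], 0],
  [255, [0, 1.2, 0], 0],
  [255, [0, 0.8, 0], 0],
  [255, [0, 0, 0], 0],
])

```text
time_s: 5.4
ee_pos: [0.6493, 0.0141, 0.1721]
ee_rot: [[-0.999, 0.053, -0.001], [0.053, 0.999, 0.001], [0.001, 0.001, -1.0]]
force: [-0.2, 0.5, 0.6]
finger_gap: 0.0003
```

Run:
```python
from h import *
shot('wrist','w3')
c=vision.get_calibration('wrist'); R=np.array([[np.cos(TH),-np.sin(TH)],[np.sin(TH),np.cos(TH)]])
p=bot.observe()['ee_pos'];print(R.T@(p[:2]-T0),p,bot.observe()['force'])
```

```text
[ 0.05891526 -0.13444197] [0.64915549 0.01360509 0.17191779] [-0.24562749  0.29265399 -0.30016954]
```

View pics/w3.png

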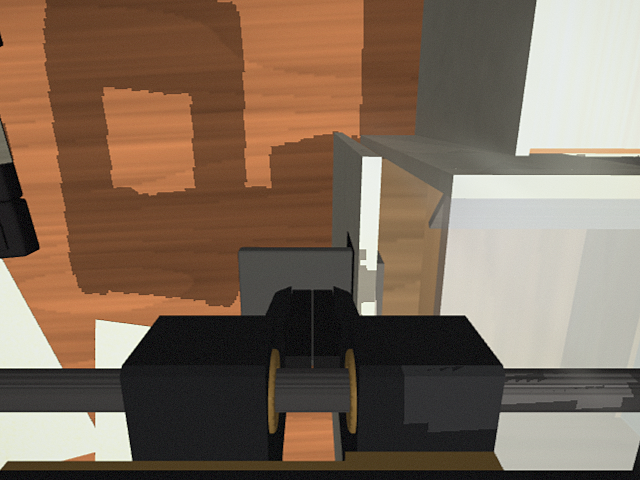

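Run:
```python
from h import *
c=vision.get_calibration('wrist'); R=np.array([[np.cos(TH),-np.sin(TH)],[np.sin(TH),np.cos(TH)]])
for u,v,z in [(361,156,.186),(381,156,.186),(452,175,.212),(522,155,.15),(530,150,.160)]:
    p=at(c,u,v,z);print(p.round(4),(R.T@(p[:2]-T0)).round(4))
```

```text
[0.5897 0.0323 0.186 ] [-0.0014 -0.119 ]
[0.5901 0.0385 0.186 ] [-0.0014 -0.1127]
[0.5931 0.0525 0.212 ] [ 0.0009 -0.0986]
[0.5964 0.1004 0.15  ] [ 0.0016 -0.0506]
[0.5935 0.0983 0.16  ] [-0.0011 -0.0529]
```

Emit:
drive_tool([
  [255, [0, 0.4, 0], 0],
  [255, [0, 0.4, 0], 0],
  [255, [0, 0.3, 0], 0],
  [255, [0, 0, 0], 0],
])

```text
time_s: 5.95
ee_pos: [0.6502, 0.024, 0.1726]
ee_rot: [[-0.999, 0.054, -0.0], [0.054, 0.999, 0.0], [0.0, 0.0, -1.0]]
force: [-0.7, -1.3, -0.1]
finger_gap: 0.0003
```

Emit:
drive_tool([
  [255, [0, 0.3, 0], 0],
  [255, [0, 0.3, 0], 0],
  [255, [0, 0.2, 0], 0],
  [255, [0, 0, 0], 0],
])

```text
time_s: 6.45
ee_pos: [0.6506, 0.0293, 0.1727]
ee_rot: [[-0.999, 0.054, -0.001], [0.054, 0.999, -0.004], [0.001, -0.004, -1.0]]
force: [-2.5, -11.3, -1.9]
finger_gap: 0.0004
```

Run:
```python
from h import *
shot('wrist','w4');shot('scene','s4')
c=vision.get_calibration('wrist'); R=np.array([[np.cos(TH),-np.sin(TH)],[np.sin(TH),np.cos(TH)]])
p=bot.observe()['ee_pos'];print(R.T@(p[:2]-T0),p,bot.observe()['force'])
```

```text
[ 0.05949459 -0.11870249] [0.65057408 0.02929121 0.17269603] [ -1.55840467 -11.20860378  -1.23560819]
```

View pics/w4.png

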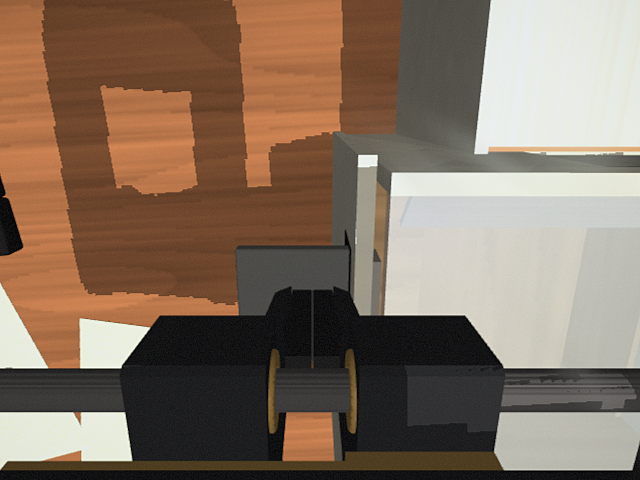

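Emit:
drive_tool([
  [255, [0, 0.3, 0], 0],
  [255, [0, 0, 0], 0],
  [255, [0, 0, 0], 0],
])

```text
time_s: 6.92
ee_pos: [0.6506, 0.0294, 0.1728]
ee_rot: [[-0.998, 0.056, -0.001], [0.056, 0.998, -0.008], [0.001, -0.008, -1.0]]
force: [-3.8, -19.5, -0.9]
finger_gap: 0.0006
```

Emit:
drive_tool([
  [255, [0, -1.5, 0], 0],
  [255, [0, -1.5, 0], 0],
  [255, [0, 0, -5], 0],
  [255, [0, 0, -5], 0],
  [255, [3, 4, -4], 0],
  [255, [3, 4, 0], 0],
  [255, [3, 4, 0], 0],
  [255, [3, 3, 0], 0],
  [255, [0, 0, 0], 0],
  [255, [0, 0, 0], 0],
])

```text
time_s: 8.18
ee_pos: [0.5387, 0.1598, 0.3121]
ee_rot: [[-0.999, 0.053, 0.001], [0.053, 0.999, 0.0], [-0.001, 0.0, -1.0]]
force: [-0.4, -0.4, -0.5]
finger_gap: 0.0004
```

Run:
```python
from h import *
print(bot.observe()['ee_pos'])
shot('wrist','w5');shot('scene','s5');shot('top','t5')
c=vision.get_calibration('wrist')
for p in [(-.14,.055,.15),(-.14,-.055,.15),(0,.055,.15),(0,-.055,.15)]: print(p,proj(c,box(*p)).round())
```

```text
[0.53869449 0.15983078 0.31214905]
(-0.14, 0.055, 0.15) [383. 101.]
(-0.14, -0.055, 0.15) [226. 102.]
(0, 0.055, 0.15) [375. 286.]
(0, -0.055, 0.15) [237. 286.]
```

View pics/w5.png

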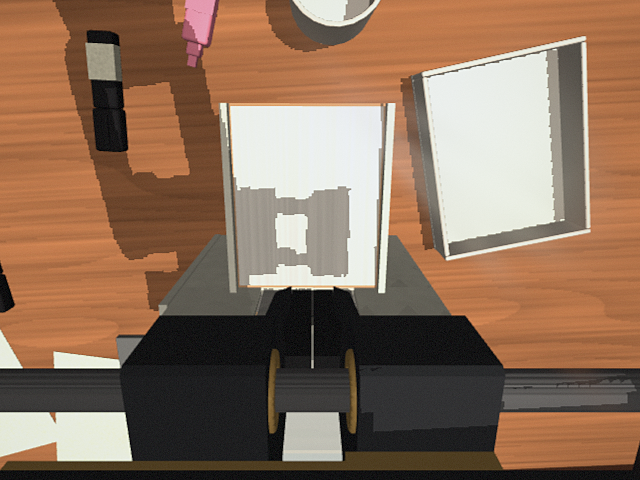

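View pics/t5.png

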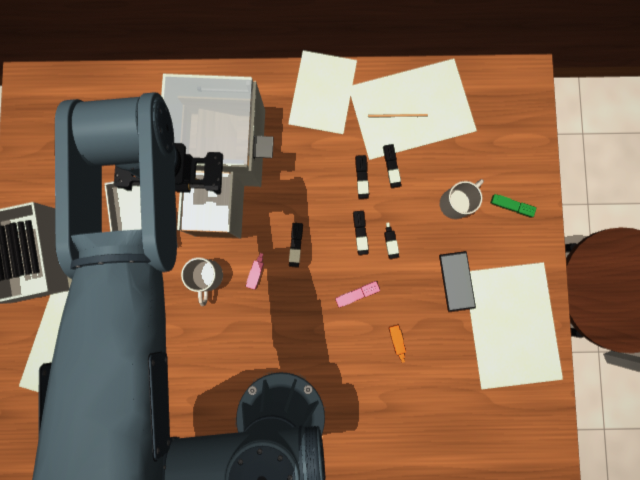

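View pics/s5.png

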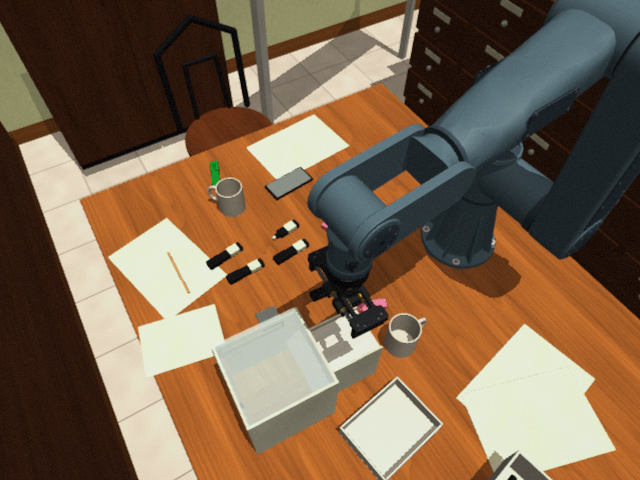

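Run:
```python
from h import *
c=vision.get_calibration('wrist'); R=np.array([[np.cos(TH),-np.sin(TH)],[np.sin(TH),np.cos(TH)]])
for u,v,z in [(220.5,103,.16),(396,103,.16),(230,293,.16),(386,293,.16),(229,105,.15),(385,105,.15),(236,287,.15),(379,287,.15)]:
    p=at(c,u,v,z);print(p.round(4),(R.T@(p[:2]-T0)).round(4))
```

```text
[0.4557 0.1015 0.16  ] [-0.1389 -0.057 ]
[0.4624 0.2207 0.16  ] [-0.1387  0.0624]
[0.5959 0.0923 0.16  ] [ 0.0015 -0.0587]
[0.6026 0.2131 0.16  ] [0.0018 0.0623]
[0.457  0.1052 0.15  ] [-0.1378 -0.0532]
[0.4632 0.2149 0.15  ] [-0.1376  0.0566]
[0.5953 0.0953 0.15  ] [ 0.0008 -0.0558]
[0.6017 0.2093 0.15  ] [0.0011 0.0584]
```

```bash
sed -i 's/^TH=.*/TH=-0.0515; T0=np.array([0.599,0.153])/' h.py
cat >> h.py <<'E'
def gr(m,yaw,off=-.038,z=.06):
    plan([m[0]+off*np.cos(yaw),m[1]+off*np.sin(yaw),z],yaw+np.pi/2)
E
python3 - <<'E'
from h import *
c=vision.get_calibration('wrist')
# marker A in w5: ends
a=at(c,111,151,.019)[:2];b=at(c,102,32,.017)[:2];print(a,b,(a+b)/2,np.linalg.norm(a-b),np.arctan2(*(a-b)[::-1]))
gr((.434,-.047),-.087)
E
```

```text
[ 0.49169346 -0.04635326] [ 0.37976565 -0.03433804] [ 0.43572956 -0.04034565] 0.11257086987145888 -0.10693839390761652
now [0.539  0.1591 0.3117] yaw 1.516 turn 0.032 shift cm [ 12.47 -21.44  25.17] target [ 0.3961 -0.0437  0.06  ]
```

Emit:
drive_tool([
  [110, [2.5, -4.3, 2], 0],
  [110, [2.5, -4.3, 2], 0.032],
  [110, [2.5, -4.3, 3], 0],
  [110, [2.5, -4.3, 3], 0],
  [110, [2.4, -4.0, 3], 0],
  [110, [0, 0, 5], 0],
  [110, [0, 0, 0], 0],
  [110, [0, 0, 0], 0],
])

```text
time_s: 9.32
ee_pos: [0.4002, -0.0429, 0.1331]
ee_rot: [[-0.996, 0.086, 0.001], [0.086, 0.996, -0.0], [-0.001, -0.0, -1.0]]
force: [-0.2, 0.1, 0.8]
finger_gap: 0.0498
```

Run:
```python
from h import *
gr((.434,-.043),-.095)
shot('wrist','w6')
c=vision.get_calibration('wrist')
```

```text
now [ 0.4002 -0.0429  0.1331] yaw 1.485 turn 0.009 shift cm [0.44 0.31 7.31] target [ 0.3962 -0.0394  0.06  ]
```

View pics/w6.png

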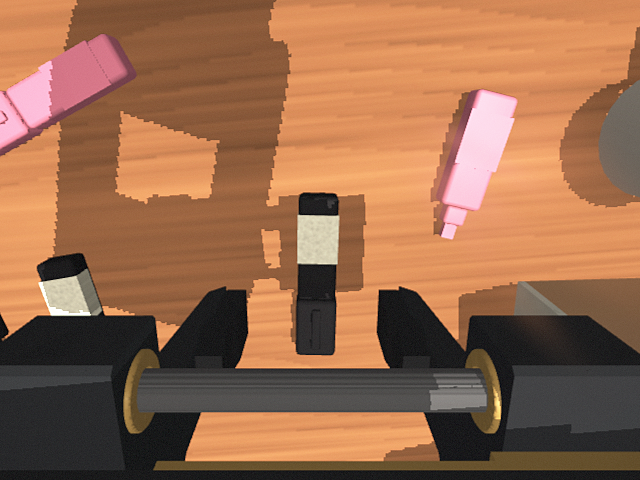

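Run:
```python
from h import *
c=vision.get_calibration('wrist')
a=at(c,315.5,354,.017)[:2];b=at(c,318.5,194,.019)[:2];print(a,b,(a+b)/2,np.linalg.norm(a-b),np.arctan2(*(a-b)[::-1]))
gr((a+b)/2,np.arctan2(*(a-b)[::-1]),-.038,.004)
```

```text
[ 0.493333   -0.04828595] [ 0.37724199 -0.03667381] [ 0.43528749 -0.04247988] 0.11667032801868203 -0.09969449251490627
now [ 0.4007 -0.0428  0.1336] yaw 1.485 turn 0.014 shift cm [ 0.36  0.38 12.96] target [ 0.3975 -0.0387  0.004 ]
```

Emit:
drive_tool([
  [110, [0.4, 0.3, 4], 0.01],
  [110, [0, 0, 4], 0],
  [110, [0, 0, 3], 0],
  [110, [0, 0, 2], 0],
  [110, [0, 0, 0], 0],
  [255, [0, 0, 0], 0],
  [255, [0, 0, 0], 0],
  [255, [0, 0, 0], 0],
  [255, [0, 0, -2], 0],
  [255, [0, 0, -4], 0],
  [255, [0, 0, -5], 0],
  [255, [0, 0, 0], 0],
])

```text
time_s: 10.88
ee_pos: [0.3983, -0.0402, 0.1155]
ee_rot: [[-0.995, 0.095, 0.008], [0.095, 0.995, -0.003], [-0.008, -0.003, -1.0]]
force: [0.1, -0.7, -1.0]
finger_gap: 0.0257
```

Run:
```python
from h import *
shot('wrist','w7')
plan(box(-.08,0,.17),np.pi/2+TH)
```

```text
now [ 0.3967 -0.0396  0.1134] yaw 1.475 turn -0.044 shift cm [-11.21  20.27  -5.66] target [0.5191 0.1571 0.17  ]
```

View pics/w7.png

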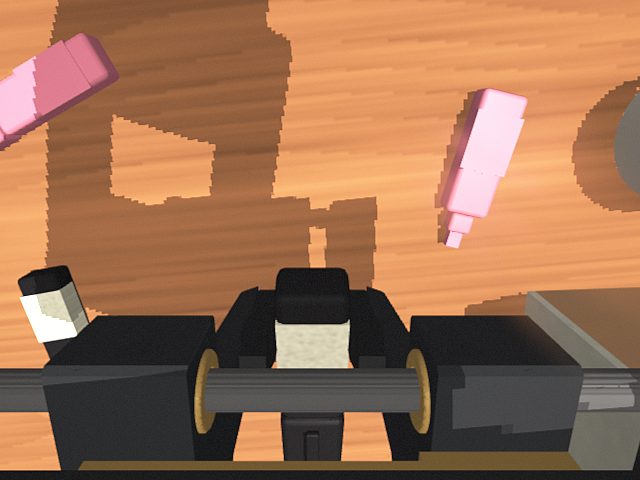

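Emit:
drive_tool([
  [255, [0, 0, -4.5], -0.044],
  [255, [0, 0, -4.5], 0],
  [255, [0, 0, -4], 0],
  [255, [-1, 4, 0], 0],
  [255, [-1, 4, 0], 0],
  [255, [-1, 4, 0], 0],
  [255, [-1, 4, 0], 0],
  [255, [-1, 3.5, 0], 0],
  [255, [-1, 0.7, 0], 0],
  [255, [0, 0, 0], 0],
  [255, [0, 0, 0], 0],
])

```text
time_s: 12.3
ee_pos: [0.4653, 0.1586, 0.241]
ee_rot: [[-0.999, 0.053, -0.002], [0.053, 0.999, -0.001], [0.002, -0.001, -1.0]]
force: [0.0, -0.3, -1.2]
finger_gap: 0.0254
```

Run:
```python
from h import *
plan(box(-.13,0,.157),np.pi/2+TH)
shot('wrist','w8');shot('scene','s8')
```

```text
now [0.4653 0.1586 0.241 ] yaw 1.518 turn -0.001 shift cm [-0.38  0.13  8.4 ] target [0.4692 0.1597 0.157 ]
```

View pics/w8.png

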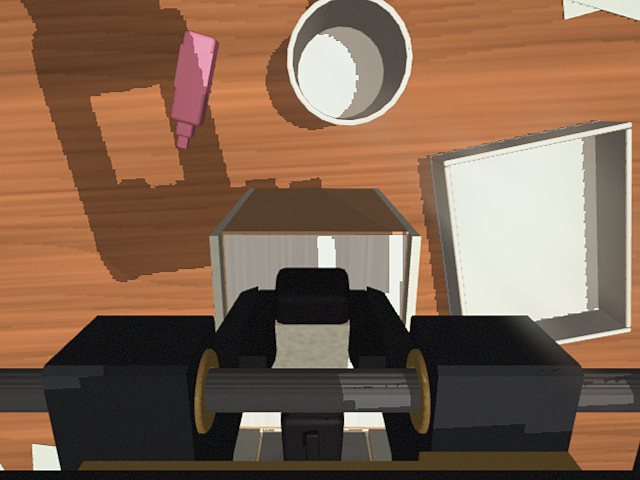

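View pics/s8.png

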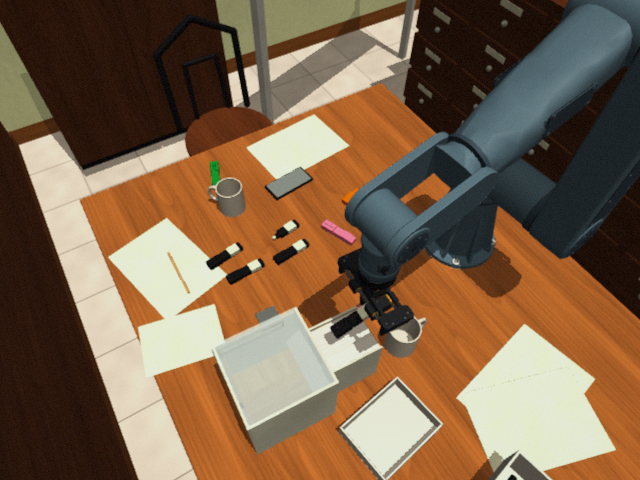

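Emit:
drive_tool([
  [255, [-0.4, 0.1, 4], 0],
  [255, [0, 0, 2.5], 0],
  [255, [0, 0, 1.5], 0],
  [255, [0, 0, 0.4], 0],
  [255, [0, 0, 0], 0],
])

```text
time_s: 13.02
ee_pos: [0.4703, 0.1602, 0.1584]
ee_rot: [[-0.999, 0.052, 0.001], [0.052, 0.999, -0.0], [-0.001, 0.0, -1.0]]
force: [0.1, -0.5, 0.8]
finger_gap: 0.0259
```

Emit:
drive_tool([
  [255, [-1.5, 0, 0.1], 0],
  [255, [-1.5, 0, 0], 0],
  [255, [-1.5, 0, 0], 0],
  [255, [-1.5, 0, 0], 0],
  [255, [-1.5, 0, 0], 0],
  [255, [-1.5, 0, 0], 0],
  [255, [-1.5, 0, 0], 0],
  [255, [-0.8, 0, 0], 0],
  [255, [0, 0, 0], 0],
])

```text
time_s: 14.15
ee_pos: [0.5831, 0.1543, 0.1562]
ee_rot: [[-0.999, 0.052, -0.0], [0.052, 0.999, -0.0], [0.0, -0.0, -1.0]]
force: [2.6, -1.0, -4.8]
finger_gap: 0.0261
```

Run:
```python
from h import *
plan(box(-.012,0,.157),np.pi/2+TH)
shot('wrist','w9');shot('scene','s9')
```

```text
now [0.5831 0.1543 0.1562] yaw 1.519 turn -0.001 shift cm [-0.39 -0.05 -0.08] target [0.587  0.1536 0.157 ]
```

View pics/w9.png

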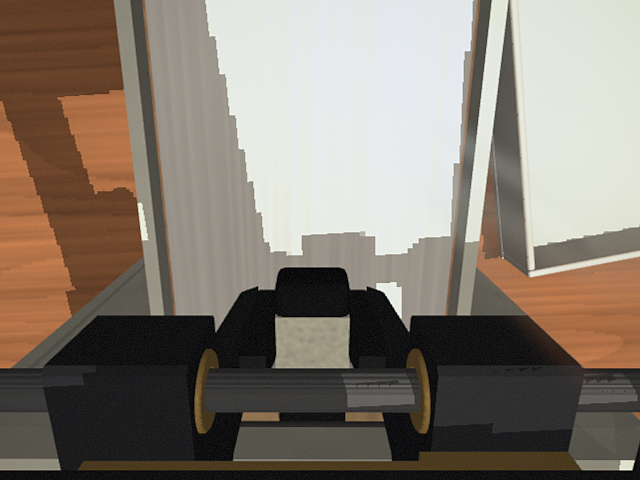

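View pics/s9.png

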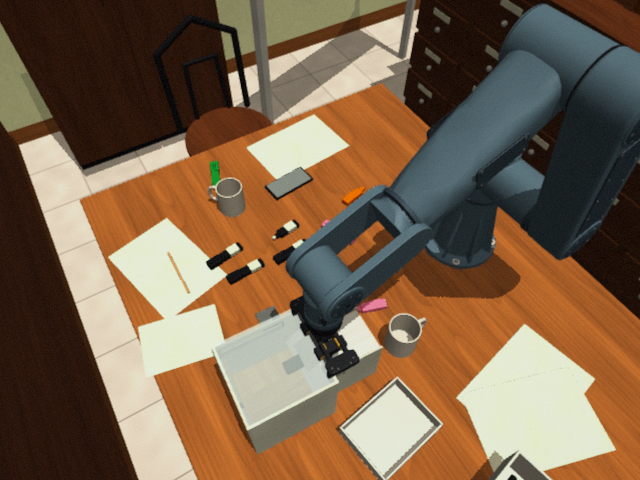

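Emit:
drive_tool([
  [130, [0, 0, 0], 0],
  [130, [0, 0, 0], 0],
  [130, [0, 0, 0], 0],
  [130, [0, 0, 0], 0],
])

```text
time_s: 14.75
ee_pos: [0.5827, 0.1546, 0.157]
ee_rot: [[-0.999, 0.052, 0.0], [0.052, 0.999, 0.0], [-0.0, 0.0, -1.0]]
force: [-0.3, -0.1, 0.6]
finger_gap: 0.0432
```

Run:
```python
from h import *
shot('wrist','w10');shot('scene','s10')
```

```text
(no output)
```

View pics/w10.png

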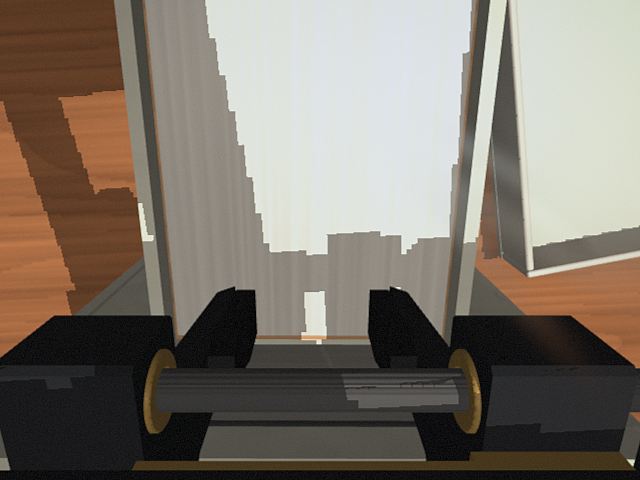

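View pics/s10.png

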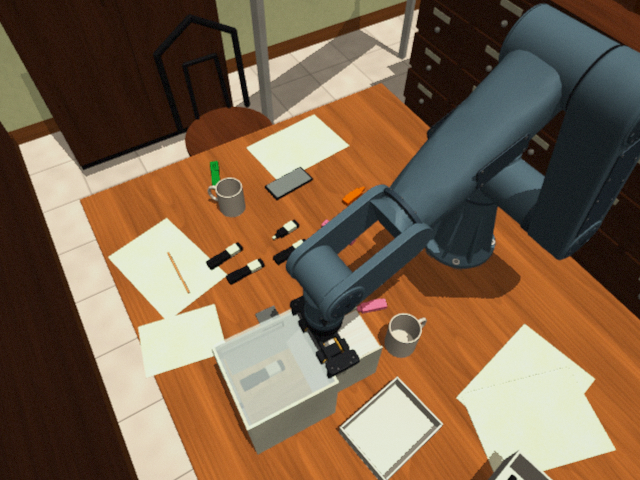

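Emit:
drive_tool([
  [130, [2, 0, 0], 0],
  [130, [3, 0, -2], 0],
  [130, [2, 0, -5], 0],
  [110, [1, -4, -3], 0],
  [110, [1, -5.5, 0], 0],
  [110, [1, -5.5, 0], 0],
  [110, [1, -5.5, 0], 0],
  [110, [1, -5.5, 0], 0],
  [110, [1, -5.5, 1], 0],
  [110, [1, -5, 3], 0],
  [110, [0, 0, 5], 0],
  [110, [0, 0, 0], 0],
])

```text
time_s: 16.35
ee_pos: [0.4214, -0.2014, 0.1636]
ee_rot: [[-0.999, 0.053, -0.006], [0.053, 0.999, 0.005], [0.006, 0.005, -1.0]]
force: [0.9, -0.0, 0.9]
finger_gap: 0.0501
```

Run:
```python
from h import *
gr((.4626,-.212),.071)
shot('top','t11')
```

```text
now [ 0.4214 -0.2014  0.1636] yaw 1.517 turn -0.124 shift cm [-0.23 -1.35 10.36] target [ 0.4247 -0.2147  0.06  ]
```

View pics/t11.png

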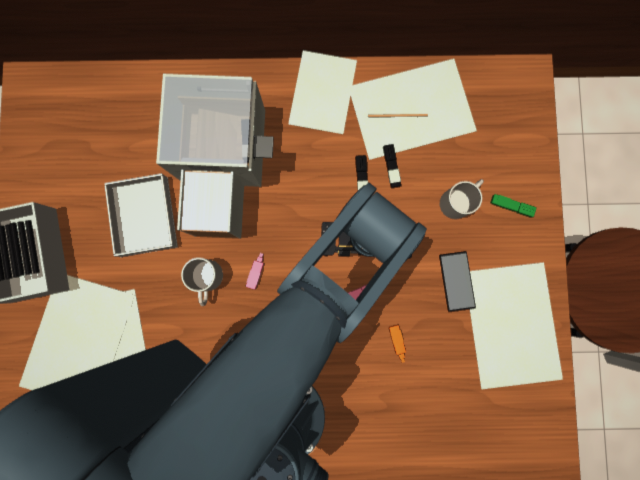

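Emit:
drive_tool([
  [110, [-0.2, -1.3, 3], -0.124],
  [110, [0, 0, 0], 0],
  [110, [0, 0, 0], 0],
])

```text
time_s: 16.77
ee_pos: [0.4263, -0.2158, 0.1388]
ee_rot: [[-0.997, -0.071, 0.002], [-0.071, 0.997, -0.001], [-0.002, -0.002, -1.0]]
force: [0.7, 0.2, 0.8]
finger_gap: 0.0499
```

Run:
```python
from h import *
gr((.4626,-.212),.071)
shot('wrist','w12')
```

```text
now [ 0.4263 -0.2158  0.1388] yaw 1.642 turn -0.0 shift cm [0.16 0.12 7.88] target [ 0.4247 -0.2147  0.06  ]
```

View pics/w12.png

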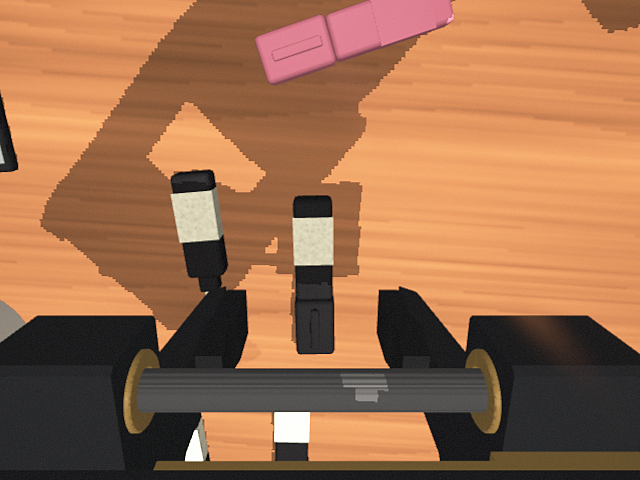

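```bash
cat >> h.py <<'E'
def wm(tip,rear,zt=.019,zr=.017,off=-.038,z=.0035):
    c=vision.get_calibration('wrist');a=at(c,*tip,zt)[:2];b=at(c,*rear,zr)[:2];y=np.arctan2(*(a-b)[::-1])
    print('centre',(a+b)/2,'len',np.linalg.norm(a-b),'yaw',y); gr((a+b)/2,y,off,z)
E
python3 - <<'E'
from h import *
wm((315,353),(312.5,197))
E
```

```text
centre [ 0.46282315 -0.21212986] len 0.11447680899706501 yaw 0.08699552859330299
now [ 0.4264 -0.2159  0.1387] yaw 1.642 turn -0.016 shift cm [ 0.14  0.06 13.52] target [ 0.425  -0.2154  0.0035]
```

Emit:
drive_tool([
  [130, [0.1, 0.1, 5], -0.016],
  [130, [0, 0, 4.5], 0],
  [130, [0, 0, 2.5], 0],
  [130, [0, 0, 1.5], 0],
  [130, [0, 0, 0], 0],
  [255, [0, 0, 0], 0],
  [255, [0, 0, 0], 0],
  [255, [0, 0, 0], 0],
  [255, [0, 0, -3], 0],
  [255, [0, 0, -6], 0],
  [255, [0, 0, -6], 0],
  [255, [0, 0, -6], 0],
])

```text
time_s: 18.32
ee_pos: [0.4238, -0.2146, 0.2139]
ee_rot: [[-0.996, -0.088, 0.0], [-0.088, 0.996, -0.0], [-0.0, -0.0, -1.0]]
force: [1.2, -0.1, 0.9]
finger_gap: 0.0257
```

Run:
```python
from h import *
plan(box(-.13,0,.245),np.pi/2+TH)
```

```text
now [ 0.4238 -0.2146  0.2139] yaw 1.659 turn 0.14 shift cm [-2.6  37.61 -3.11] target [0.4692 0.1597 0.245 ]
```

Emit:
drive_tool([
  [255, [0, 0, -3.1], 0.14],
  [255, [-0.4, 5.4, 0], 0],
  [255, [-0.4, 5.4, 0], 0],
  [255, [-0.4, 5.4, 0], 0],
  [255, [-0.4, 5.4, 0], 0],
  [255, [-0.5, 5.4, 0], 0],
  [255, [-0.5, 5.4, 0], 0],
  [255, [0, 4, 0], 0],
  [255, [0, 1.2, 0], 0],
  [255, [0, 0, 0], 0],
  [255, [0, 0, 0], 0],
])

```text
time_s: 19.7
ee_pos: [0.4697, 0.1581, 0.2427]
ee_rot: [[-0.999, 0.053, -0.0], [0.053, 0.999, -0.001], [0.0, -0.001, -1.0]]
force: [-1.0, -0.4, -0.5]
finger_gap: 0.0256
```

Run:
```python
from h import *
plan(box(-.13,0,.156),np.pi/2+TH)
shot('wrist','w13')
```

```text
now [0.4697 0.1581 0.2427] yaw 1.518 turn -0.001 shift cm [0.06 0.16 8.67] target [0.4692 0.1597 0.156 ]
```

View pics/w13.png

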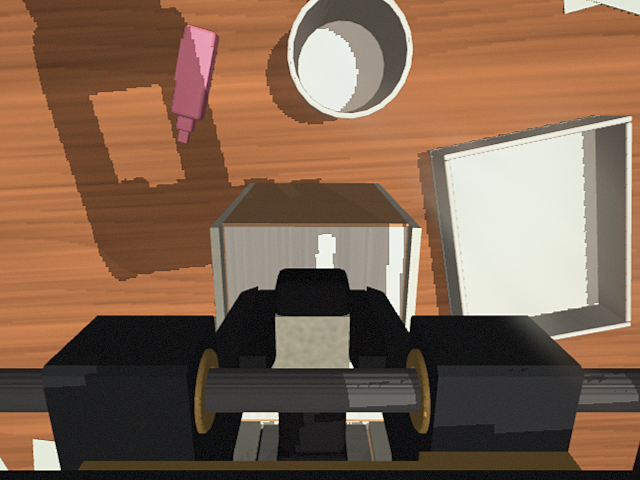

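Emit:
drive_tool([
  [255, [0, 0.1, 4], 0],
  [255, [0, 0, 2.5], 0],
  [255, [0, 0, 1.5], 0],
  [255, [0, 0, 0.6], 0],
  [255, [-1.5, 0, 0], 0],
  [255, [-1.5, 0, 0], 0],
  [255, [-1.5, 0, 0], 0],
  [255, [-1.5, 0, 0], 0],
  [255, [-1.5, 0, 0], 0],
  [255, [-1.5, 0, 0], 0],
  [255, [-1.5, 0, 0], 0],
  [255, [-0.9, 0, 0], 0],
])

```text
time_s: 21.25
ee_pos: [0.5846, 0.1542, 0.1566]
ee_rot: [[-0.999, 0.052, 0.0], [0.052, 0.999, -0.0], [-0.0, -0.0, -1.0]]
force: [0.2, -0.3, -1.3]
finger_gap: 0.0258
```

Emit:
drive_tool([
  [255, [0, 0, 0], 0],
  [255, [0, 0, 0], 0],
  [130, [0, 0, 0], 0],
  [130, [0, 0, 0], 0],
  [130, [0, 0, 0], 0],
  [130, [0, 0, 0], 0],
  [130, [0, 0, 0], 0],
])

```text
time_s: 22.12
ee_pos: [0.5836, 0.1544, 0.1568]
ee_rot: [[-0.999, 0.052, 0.0], [0.052, 0.999, 0.0], [-0.0, 0.0, -1.0]]
force: [0.4, -0.1, 0.7]
finger_gap: 0.0433
```

Run:
```python
from h import *
plan(box(-.012,0,.156),np.pi/2+TH)
shot('wrist','w14');shot('scene','s14')
```

```text
now [0.5836 0.1544 0.1568] yaw 1.519 turn -0.0 shift cm [-0.35 -0.06  0.08] target [0.587  0.1536 0.156 ]
```

View pics/w14.png

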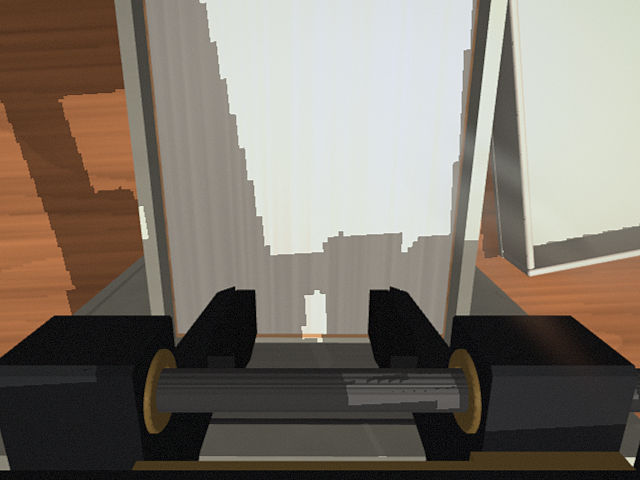

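View pics/s14.png

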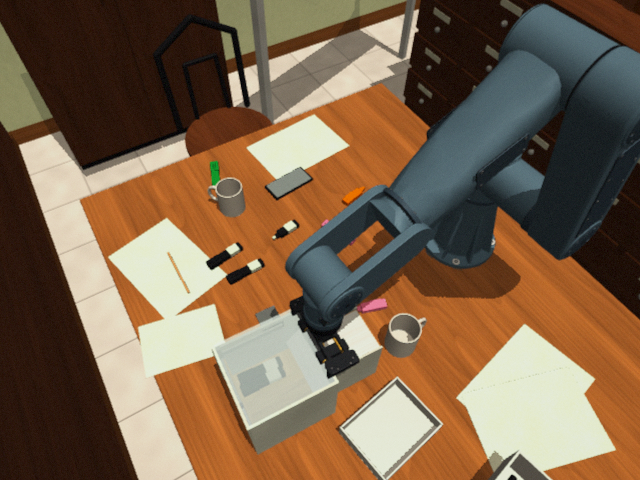

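Emit:
drive_tool([
  [130, [2, 0, 0], 0],
  [130, [3, 0, -3], 0],
  [130, [0, -1, -6], 0],
  [130, [0, -5.5, -1], 0],
  [130, [-1, -5.5, 0], 0],
  [130, [-1, -5.5, 0], -0.09],
  [130, [-1, -5.5, 0], 0],
  [130, [-1, -5.5, 0], 0],
  [130, [-1, -5.5, 2], 0],
  [130, [-0.3, -3.5, 5], 0],
  [130, [0, 0, 5], 0],
  [130, [0, 0, 0], 0],
])

```text
time_s: 23.72
ee_pos: [0.582, -0.2161, 0.1321]
ee_rot: [[-0.999, -0.037, -0.008], [-0.037, 0.999, 0.005], [0.008, 0.005, -1.0]]
force: [0.1, 0.3, -0.1]
finger_gap: 0.0433
```

Run:
```python
from h import *
gr((.6095,-.219),.036)
shot('wrist','w15')
```

```text
now [ 0.582  -0.2161  0.1321] yaw 1.608 turn 0.001 shift cm [ 1.06 -0.38  7.21] target [ 0.5715 -0.2204  0.06  ]
```

View pics/w15.png

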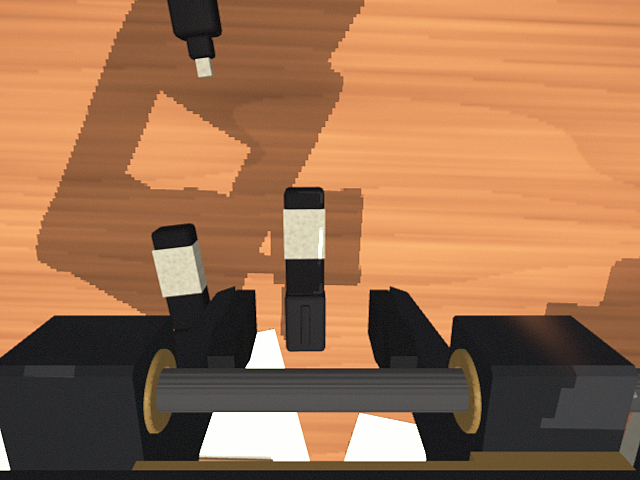

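Run:
```python
from h import *
wm((306,350),(304,188))
```

```text
centre [ 0.61452513 -0.21998726] len 0.11613917345900941 yaw 0.044649660857147305
now [ 0.584  -0.2168  0.1355] yaw 1.609 turn -0.007 shift cm [ 0.77 -0.45 13.2 ] target [ 0.5766 -0.2217  0.0035]
```

Emit:
drive_tool([
  [130, [0.9, -0.45, 5], -0.007],
  [130, [0, 0, 4.2], 0],
  [130, [0, 0, 2.5], 0],
  [130, [0, 0, 1.5], 0],
  [130, [0, 0, 0], 0],
  [255, [0, 0, 0], 0],
  [255, [0, 0, 0], 0],
  [255, [0, 0, 0], 0],
  [255, [0, 0, -3], 0],
  [255, [0, 0, -6], 0],
  [255, [0, 0, -6], 0],
  [255, [0, 0, -6], 0],
])

```text
time_s: 25.28
ee_pos: [0.576, -0.2222, 0.2169]
ee_rot: [[-0.999, -0.045, 0.0], [-0.045, 0.999, -0.0], [-0.0, -0.0, -1.0]]
force: [0.5, -0.2, -1.5]
finger_gap: 0.0256
```

Run:
```python
from h import *
plan(box(-.13,0,.245),np.pi/2+TH)
shot('wrist','w16')
```

```text
now [ 0.576  -0.2222  0.2169] yaw 1.616 turn 0.097 shift cm [12.63 37.59 -2.81] target [0.4692 0.1597 0.245 ]
```

View pics/w16.png

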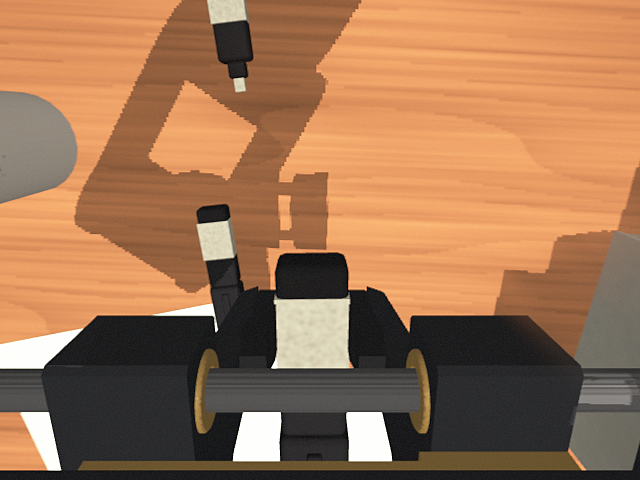

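Emit:
drive_tool([
  [255, [0, 0, -2.8], 0.097],
  [255, [2, 5.4, 0], 0],
  [255, [2, 5.4, 0], 0],
  [255, [2, 5.4, 0], 0],
  [255, [2, 5.4, 0], 0],
  [255, [2, 5.4, 0], 0],
  [255, [2, 5.4, 0], 0],
  [255, [0.6, 4, 0], 0],
  [255, [0, 1.2, 0], 0],
  [255, [0, 0, 0], 0],
  [255, [0, 0, 0], 0],
])

```text
time_s: 26.7
ee_pos: [0.4703, 0.1586, 0.2426]
ee_rot: [[-0.999, 0.053, -0.0], [0.053, 0.999, -0.001], [0.0, -0.001, -1.0]]
force: [0.3, -0.3, -0.8]
finger_gap: 0.0259
```

Run:
```python
from h import *
plan(box(-.13,0,.156),np.pi/2+TH)
shot('wrist','w17')
```

```text
now [0.4703 0.1586 0.2426] yaw 1.518 turn -0.001 shift cm [0.12 0.11 8.66] target [0.4692 0.1597 0.156 ]
```

View pics/w17.png

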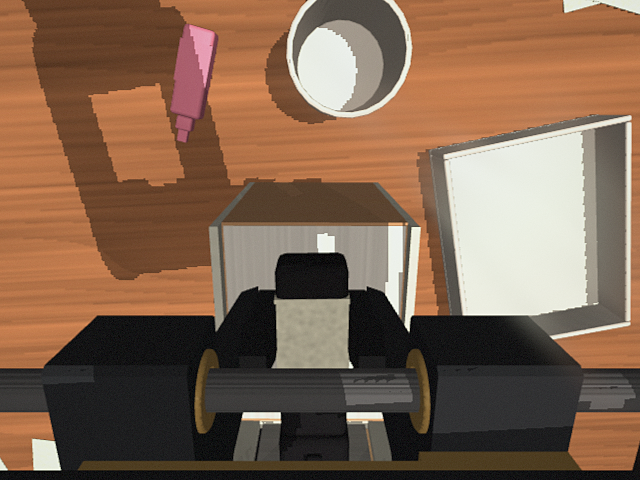

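Emit:
drive_tool([
  [255, [0, 0.1, 4], 0],
  [255, [0, 0, 2.5], 0],
  [255, [0, 0, 1.5], 0],
  [255, [0, 0, 0.6], 0],
  [255, [-1.5, 0, 0], 0],
  [255, [-1.5, 0, 0], 0],
  [255, [-1.5, 0, 0], 0],
  [255, [-1.5, 0, 0], 0],
  [255, [-1.5, 0, 0], 0],
  [255, [-1.5, 0, 0], 0],
  [255, [-1.5, 0, 0], 0],
  [255, [-1.0, 0, 0], 0],
])

```text
time_s: 28.25
ee_pos: [0.5858, 0.1546, 0.1565]
ee_rot: [[-0.999, 0.052, -0.0], [0.052, 0.999, -0.0], [0.0, -0.0, -1.0]]
force: [-0.0, 0.9, -0.0]
finger_gap: 0.0256
```

Emit:
drive_tool([
  [255, [0, 0, 0], 0],
  [255, [0, 0, 0], 0],
  [130, [0, 0, 0], 0],
  [130, [0, 0, 0], 0],
  [130, [0, 0, 0], 0],
  [130, [0, 0, 0], 0],
  [130, [0, 0, 0], 0],
])

```text
time_s: 29.12
ee_pos: [0.5848, 0.1548, 0.1568]
ee_rot: [[-0.999, 0.052, 0.0], [0.052, 0.999, -0.0], [-0.0, -0.0, -1.0]]
force: [-0.4, 0.2, 0.6]
finger_gap: 0.0431
```

Run:
```python
from h import *
plan(box(-.012,0,.156),np.pi/2+TH)
shot('wrist','w18');shot('scene','s18')
```

```text
now [0.5848 0.1548 0.1568] yaw 1.519 turn -0.0 shift cm [-0.22 -0.1   0.08] target [0.587  0.1536 0.156 ]
```

View pics/w18.png

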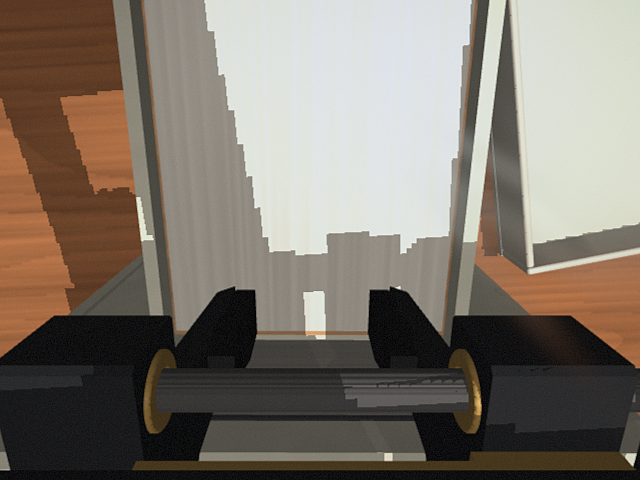

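View pics/s18.png

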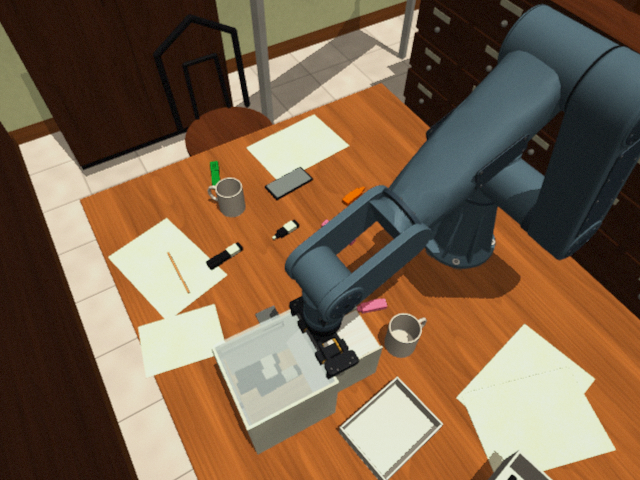

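Emit:
drive_tool([
  [130, [2, 0, 0], 0],
  [130, [3, 0, -3], 0],
  [130, [0, -1, -6], 0],
  [130, [0, -5.8, -1], 0],
  [130, [-1.5, -5.8, 0], -0.1],
  [130, [-1.5, -5.8, 0], -0.1],
  [130, [-1.5, -5.8, 0], 0],
  [130, [-1, -5.8, 0], 0],
  [130, [0, -5.8, 0], 0],
  [130, [0, -5.8, 1], 0],
  [130, [0, -2, 5], 0],
  [130, [0, 0, 0], 0],
])

```text
time_s: 30.72
ee_pos: [0.6202, -0.2721, 0.1914]
ee_rot: [[-0.989, -0.145, -0.008], [-0.145, 0.989, 0.005], [0.007, 0.006, -1.0]]
force: [-0.0, 1.4, -0.2]
finger_gap: 0.0431
```

Run:
```python
from h import *
gr((.638,-.298),.148,z=.135)
```

```text
now [ 0.6202 -0.2721  0.1914] yaw 1.716 turn -0.002 shift cm [ 2.42 -2.82  5.64] target [ 0.6004 -0.3036  0.135 ]
```

Emit:
drive_tool([
  [130, [2.3, -2.8, 5.2], 0],
  [130, [0, 0, 0], 0],
  [130, [0, 0, 0], 0],
  [130, [0, 0, 0], 0],
])

```text
time_s: 31.22
ee_pos: [0.6066, -0.3022, 0.1485]
ee_rot: [[-0.989, -0.149, 0.004], [-0.149, 0.989, -0.002], [-0.003, -0.003, -1.0]]
force: [-0.1, -0.3, 0.9]
finger_gap: 0.043
```

Run:
```python
from h import *
gr((.638,-.298),.148,z=.135)
shot('wrist','w19')
```

```text
now [ 0.6066 -0.3022  0.1485] yaw 1.721 turn 0.002 shift cm [ 0.63 -0.05  1.35] target [ 0.6004 -0.3036  0.135 ]
```

View pics/w19.png

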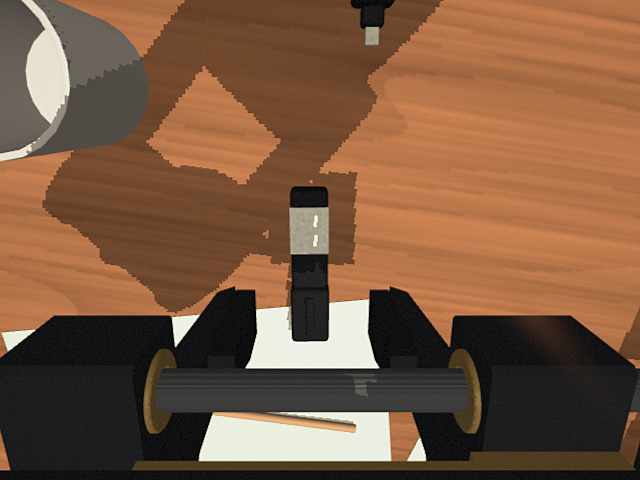

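Run:
```python
from h import *
wm((310,341),(308.5,187))
print(at(vision.get_calibration('top'),464,197,.095), at(vision.get_calibration('top'),447,197,.095),at(vision.get_calibration('top'),200,275,.095))
```

```text
centre [ 0.6385548  -0.29951045] len 0.11521885795620322 yaw 0.15661867092382667
now [ 0.6064 -0.3022  0.1482] yaw 1.721 turn -0.007 shift cm [ 0.58 -0.23 14.47] target [ 0.601  -0.3054  0.0035]
[ 0.53727301 -0.46294042  0.095     ] [ 0.53790673 -0.42134554  0.095     ] [0.3574315 0.1798752 0.095    ]
```

Emit:
drive_tool([
  [130, [0.6, -0.2, 5.5], -0.007],
  [130, [0, 0, 5], 0],
  [130, [0, 0, 2.5], 0],
  [130, [0, 0, 1.4], 0],
  [130, [0, 0, 0], 0],
  [255, [0, 0, 0], 0],
  [255, [0, 0, 0], 0],
  [255, [0, 0, 0], 0],
  [255, [0, 0, -3], 0],
  [255, [0, 0, -6], 0],
  [255, [0, 0, -6], 0],
  [255, [0, 0, -6], 0],
])

```text
time_s: 32.78
ee_pos: [0.5986, -0.3053, 0.2132]
ee_rot: [[-0.988, -0.155, -0.001], [-0.155, 0.988, 0.0], [0.0, 0.0, -1.0]]
force: [1.1, 0.1, -0.7]
finger_gap: 0.0257
```

Run:
```python
from h import *
plan(box(-.13,0,.245),np.pi/2+TH)
shot('wrist','w20')
```

```text
now [ 0.5986 -0.3053  0.2132] yaw 1.726 turn 0.207 shift cm [15.32 45.77 -3.18] target [0.4692 0.1597 0.245 ]
```

View pics/w20.png

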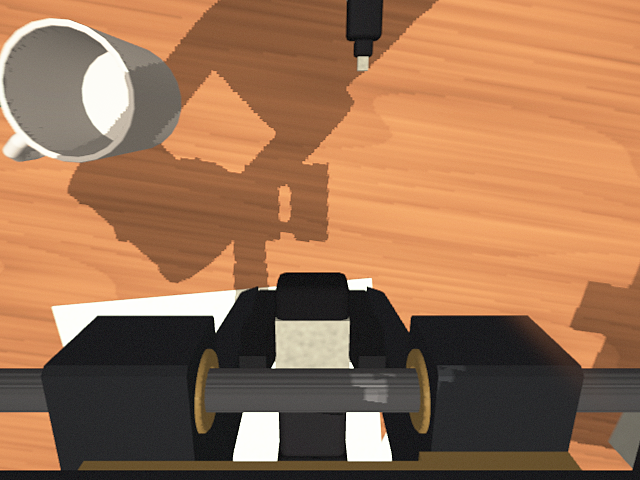

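Emit:
drive_tool([
  [255, [0, 0, -2], 0.1],
  [255, [0, 0, -1.2], 0.107],
  [255, [2, 5.5, 0], 0],
  [255, [2, 5.5, 0], 0],
  [255, [2, 5.5, 0], 0],
  [255, [2, 5.5, 0], 0],
  [255, [2, 5.5, 0], 0],
  [255, [2, 5.5, 0], 0],
  [255, [2, 5.5, 0], 0],
  [255, [1.3, 5, 0], 0],
  [255, [0, 2.2, 0], 0],
  [255, [0, 0, 0], 0],
])

```text
time_s: 34.33
ee_pos: [0.4695, 0.1601, 0.2433]
ee_rot: [[-0.999, 0.049, -0.0], [0.049, 0.999, -0.0], [0.0, -0.0, -1.0]]
force: [-0.6, 0.2, -1.0]
finger_gap: 0.0261
```

Run:
```python
from h import *
shot('wrist','w21')
plan(box(-.13,0,.156),np.pi/2+TH)
```

```text
now [0.4696 0.1591 0.2432] yaw 1.521 turn 0.001 shift cm [0.05 0.06 8.72] target [0.4692 0.1597 0.156 ]
```

View pics/w21.png

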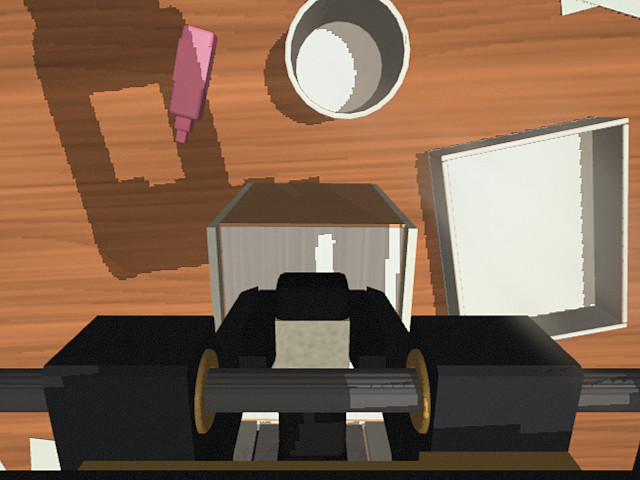

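Emit:
drive_tool([
  [255, [0, 0, 4], 0],
  [255, [0, 0, 2.5], 0],
  [255, [0, 0, 1.5], 0],
  [255, [0, 0, 0.6], 0],
  [255, [-1.5, 0, 0], 0],
  [255, [-1.5, 0, 0], 0],
  [255, [-1.5, 0, 0], 0],
  [255, [-1.5, 0, 0], 0],
  [255, [-1.5, 0, 0], 0],
  [255, [-1.5, 0, 0], 0],
  [255, [-1.5, 0, 0], 0],
  [255, [-1.0, 0, 0], 0],
])

```text
time_s: 35.88
ee_pos: [0.5859, 0.1527, 0.1574]
ee_rot: [[-0.999, 0.052, 0.0], [0.052, 0.999, -0.0], [-0.0, -0.0, -1.0]]
force: [-0.8, -0.5, -1.7]
finger_gap: 0.0257
```

Emit:
drive_tool([
  [255, [0, 0, 0], 0],
  [255, [0, 0, 0], 0],
  [130, [0, 0, 0], 0],
  [130, [0, 0, 0], 0],
  [130, [0, 0, 0], 0],
  [130, [0, 0, 0], 0],
  [130, [0, 0, 0], 0],
])

```text
time_s: 36.75
ee_pos: [0.5848, 0.1529, 0.1576]
ee_rot: [[-0.999, 0.052, 0.0], [0.052, 0.999, -0.0], [-0.0, -0.0, -1.0]]
force: [-0.2, 0.2, 0.6]
finger_gap: 0.043
```

Run:
```python
from h import *
plan(box(-.012,0,.156),np.pi/2+TH)
shot('wrist','w22');shot('scene','s22')
```

```text
now [0.5848 0.1529 0.1576] yaw 1.519 turn -0.0 shift cm [-0.22  0.09  0.16] target [0.587  0.1536 0.156 ]
```

View pics/w22.png

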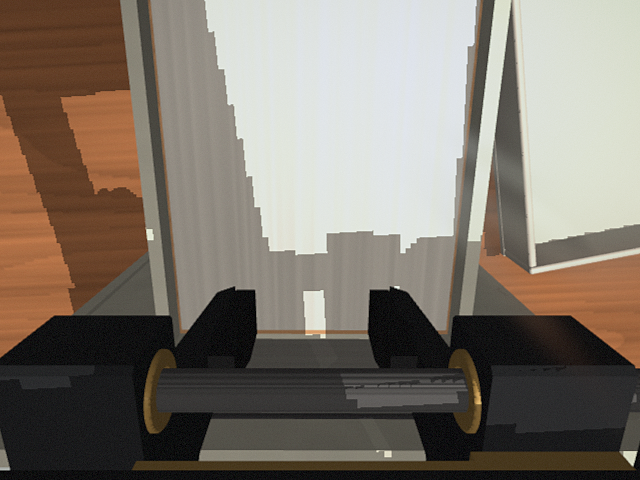

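View pics/s22.png

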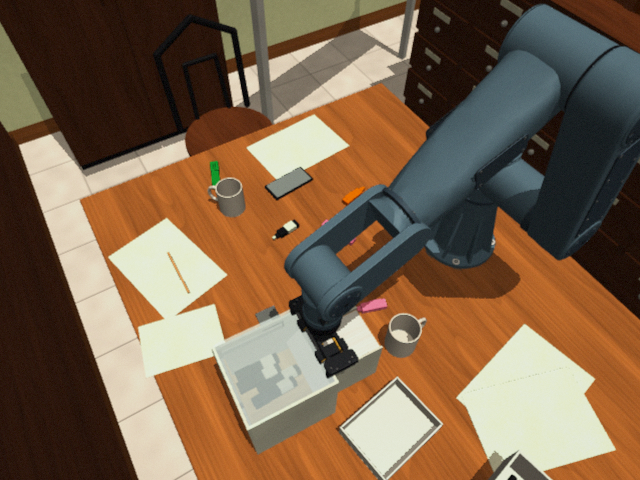

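Emit:
drive_tool([
  [130, [2, 0, 0], 0],
  [130, [3, 0, -3], 0],
  [130, [1, -1, -6], 0],
  [130, [1.5, -5.8, -1], 0],
  [130, [1.5, -5.8, 0], -0.1],
  [130, [1.5, -5.8, 0], -0.09],
  [130, [0.5, -5.8, 0], 0],
  [130, [0, -5.8, 0], 0],
  [130, [0, -5.8, 0], 0],
  [130, [0, -5.8, 1], 0],
  [130, [0, -2, 5], 0],
  [130, [0, 0, 0], 0],
])

```text
time_s: 38.35
ee_pos: [0.5035, -0.2769, 0.1933]
ee_rot: [[-0.991, -0.135, -0.007], [-0.135, 0.991, 0.006], [0.006, 0.006, -1.0]]
force: [-0.5, -0.6, 0.0]
finger_gap: 0.043
```

Run:
```python
from h import *
gr((.43,-.289),.136,off=0,z=.135)
```

```text
now [ 0.5035 -0.2769  0.1933] yaw 1.706 turn -0.0 shift cm [ 7.45 -0.2   5.83] target [ 0.43  -0.289  0.135]
```

Emit:
drive_tool([
  [130, [4, 0, 2], 0],
  [130, [3.3, -0.1, 3.5], 0],
  [130, [0, 0, 0], 0],
  [130, [0, 0, 0], 0],
  [130, [0, 0, 0], 0],
])

```text
time_s: 38.98
ee_pos: [0.4357, -0.2889, 0.1446]
ee_rot: [[-0.99, -0.139, 0.003], [-0.139, 0.99, -0.003], [-0.002, -0.003, -1.0]]
force: [0.3, 0.2, 0.6]
finger_gap: 0.0431
```

Run:
```python
from h import *
gr((.43,-.289),.136,off=0,z=.0035)
shot('wrist','w23')
```

```text
now [ 0.4357 -0.2889  0.1446] yaw 1.71 turn 0.003 shift cm [ 0.56  0.06 14.11] target [ 0.43   -0.289   0.0035]
```

View pics/w23.png

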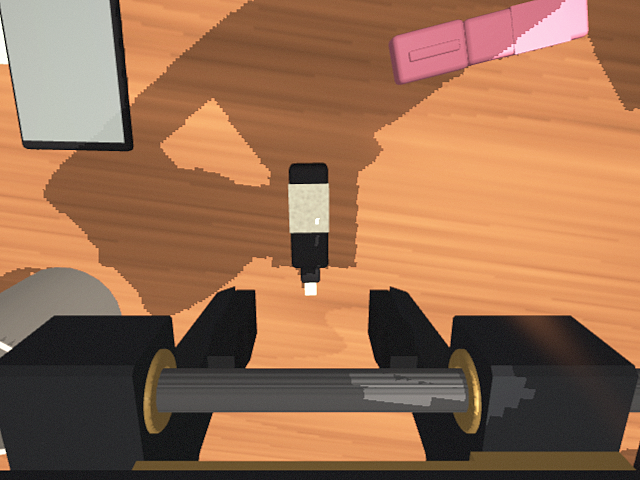

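Run:
```python
from h import *
wm((309.5,268),(308.5,163),.018,.016,off=0)
```

```text
centre [ 0.43012696 -0.29169055] len 0.0723369395133123 yaw 0.14638504506678227
now [ 0.4354 -0.2887  0.1442] yaw 1.71 turn -0.007 shift cm [ 0.57 -0.21 14.07] target [ 0.4301 -0.2917  0.0035]
```

Emit:
drive_tool([
  [130, [0.6, -0.2, 5.2], -0.007],
  [130, [0, 0, 5], 0],
  [130, [0, 0, 2.5], 0],
  [130, [0, 0, 1.4], 0],
  [130, [0, 0, 0], 0],
  [255, [0, 0, 0], 0],
  [255, [0, 0, 0], 0],
  [255, [0, 0, 0], 0],
  [255, [0, 0, -3], 0],
  [255, [0, 0, -6], 0],
  [255, [0, 0, -6], 0],
  [255, [0, 0, -6], 0],
])

```text
time_s: 40.52
ee_pos: [0.4278, -0.2908, 0.2134]
ee_rot: [[-0.989, -0.145, -0.0], [-0.145, 0.989, 0.0], [0.0, 0.0, -1.0]]
force: [1.0, -1.5, -0.2]
finger_gap: 0.0258
```

Run:
```python
from h import *
plan((.515,.358,.245),np.pi/2+.154)
shot('wrist','w24')
```

```text
now [ 0.4278 -0.2908  0.2134] yaw 1.716 turn -0.009 shift cm [-18.57  62.77  -3.16] target [0.515 0.358 0.245]
```

View pics/w24.png

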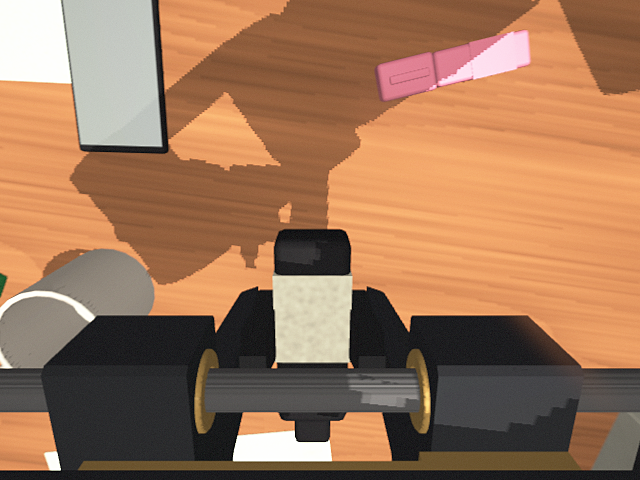

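Emit:
drive_tool([
  [255, [0, 2, -3.2], 0],
  [255, [-1.6, 5.7, 0], 0],
  [255, [-1.7, 5.7, 0], 0],
  [255, [-1.7, 5.7, 0], 0],
  [255, [-1.7, 5.7, 0], 0],
  [255, [-1.7, 5.7, 0], 0],
  [255, [-1.7, 5.7, 0], 0],
  [255, [-1.7, 5.7, 0], 0],
  [255, [-1.7, 5.7, 0], 0],
  [255, [-1.7, 5.7, 0], 0],
  [255, [-1.7, 5.7, 0], 0],
  [255, [-1.7, 3.7, 0], 0],
])

```text
time_s: 42.08
ee_pos: [0.5209, 0.3588, 0.2429]
ee_rot: [[-0.989, -0.147, -0.0], [-0.147, 0.989, 0.0], [0.0, 0.0, -1.0]]
force: [-0.3, -1.0, -0.6]
finger_gap: 0.0255
```

Emit:
drive_tool([
  [255, [0, 0, 0], 0],
  [255, [0, 0, 0], 0],
])

```text
time_s: 42.32
ee_pos: [0.521, 0.3555, 0.2428]
ee_rot: [[-0.989, -0.145, -0.001], [-0.145, 0.989, -0.001], [0.001, -0.001, -1.0]]
force: [0.0, 0.1, 0.2]
finger_gap: 0.0255
```

Run:
```python
from h import *
plan((.515,.358,.02),np.pi/2+.154)
shot('wrist','w25')
```

```text
now [0.521  0.3555 0.2428] yaw 1.716 turn -0.009 shift cm [ 0.56  0.34 22.28] target [0.515 0.358 0.02 ]
```

View pics/w25.png

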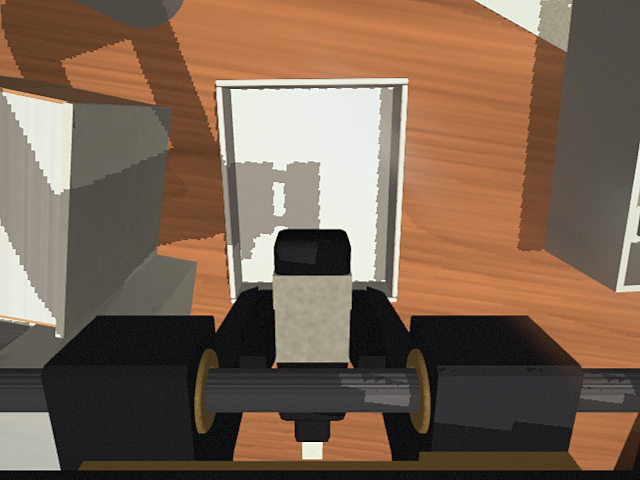

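Run:
```python
from h import *
c=vision.get_calibration('wrist');P=[at(c,u,v,.045) for u,v in [(217,82),(408,80),(397,300),(230,302)]];print(np.round(P,4));m=np.mean(P,0);print(m)
plan((m[0],m[1]+.004,.025))
```

```text
[[0.4362 0.2683 0.045 ]
 [0.4135 0.4147 0.045 ]
 [0.5973 0.4436 0.045 ]
 [0.6209 0.2948 0.045 ]]
[0.51697628 0.35536689 0.045     ]
now [0.5212 0.3551 0.2431] yaw 1.715 turn -0.0 shift cm [ 0.36  0.48 21.81] target [0.517  0.3594 0.025 ]
```

Emit:
drive_tool([
  [255, [0.8, 0.4, 5], 0],
  [255, [0, 0, 5], 0],
  [255, [0, 0, 5], 0],
  [255, [0, 0, 4], 0],
  [255, [0, 0, 2], 0],
  [255, [0, 0, 1], 0],
  [255, [0, 0, 0], 0],
  [140, [0, 0, 0], 0],
  [140, [0, 0, 0], 0],
  [140, [0, 0, 0], 0],
  [140, [0, 0, -3], 0],
  [140, [0, 0, -5], 0],
])

```text
time_s: 43.88
ee_pos: [0.5114, 0.3583, 0.1025]
ee_rot: [[-0.989, -0.145, -0.004], [-0.145, 0.989, -0.002], [0.004, -0.001, -1.0]]
force: [0.9, 0.1, 0.5]
finger_gap: 0.0399
```

Emit:
drive_tool([
  [140, [0, 0, -6], 0],
  [140, [0, 0, -6], 0],
  [140, [3, 0, -2], 0],
  [140, [5, 0, 0], 0],
  [140, [5, 0, 0], 0],
  [140, [0, 5, 0], 0],
  [140, [0, 5, 0], 0],
  [140, [0, 0, 0], 0],
  [140, [0, 0, 0], 0],
])

```text
time_s: 45.0
ee_pos: [0.3697, 0.4388, 0.2434]
ee_rot: [[-0.989, -0.145, -0.0], [-0.145, 0.989, -0.001], [0.0, -0.001, -1.0]]
force: [-0.5, 0.1, -1.1]
finger_gap: 0.0397
```

Run:
```python
from h import *
print(bot.observe()['ee_pos'])
shot('top','t26');shot('scene','s26')
```

```text
[0.36969285 0.43884228 0.24337216]
```

View pics/t26.png

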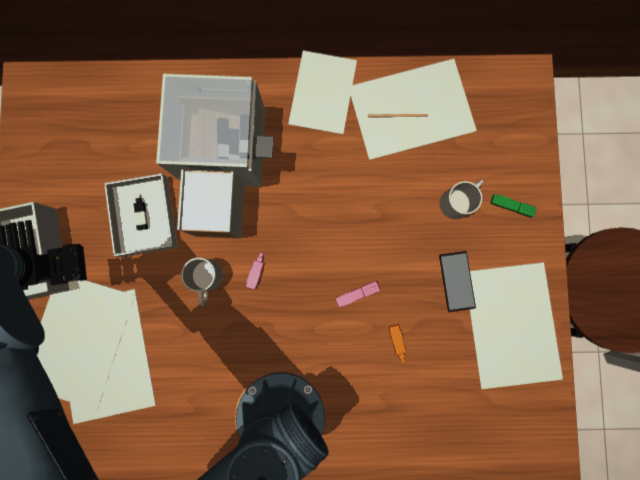

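View pics/s26.png

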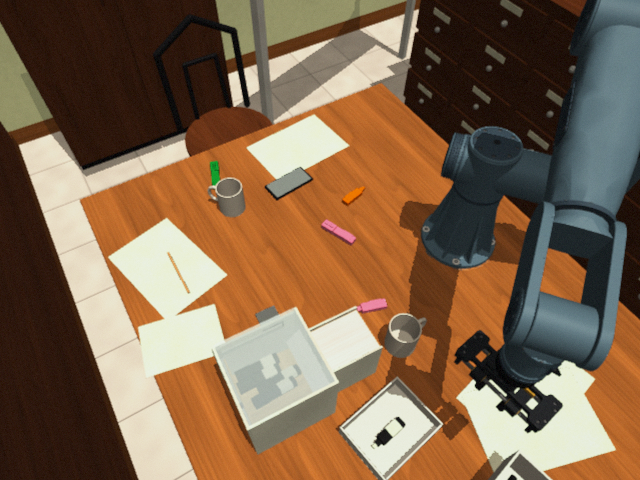

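Run:
```python
from h import *
im=cv2.imread('pics/s26.png');cv2.imwrite('pics/z1.png',cv2.resize(im[300:460,200:400],None,fx=3.7,fy=3.7,interpolation=cv2.INTER_CUBIC))
im=cv2.imread('pics/top0.png');a=cv2.resize(im[190:310,0:110],None,fx=5,fy=5,interpolation=cv2.INTER_CUBIC);cv2.imwrite('pics/z2.png',a)
```

```text
(no output)
```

View pics/z1.png

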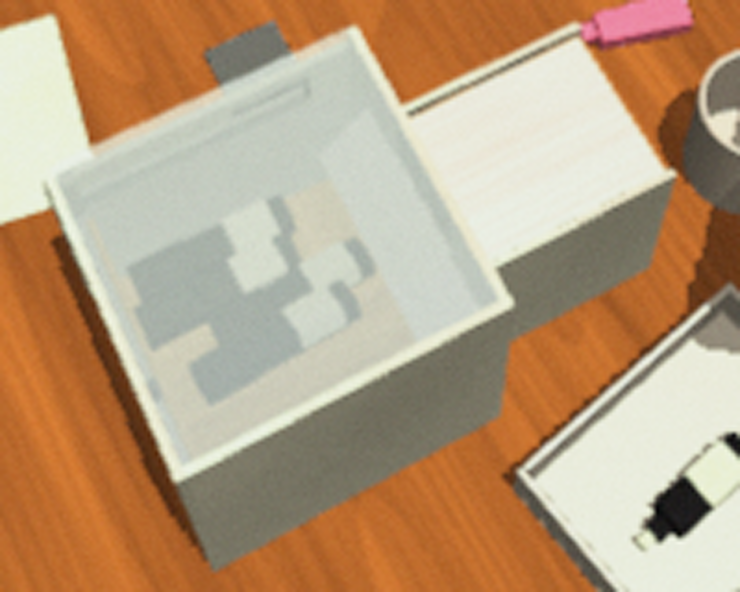

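View pics/z2.png

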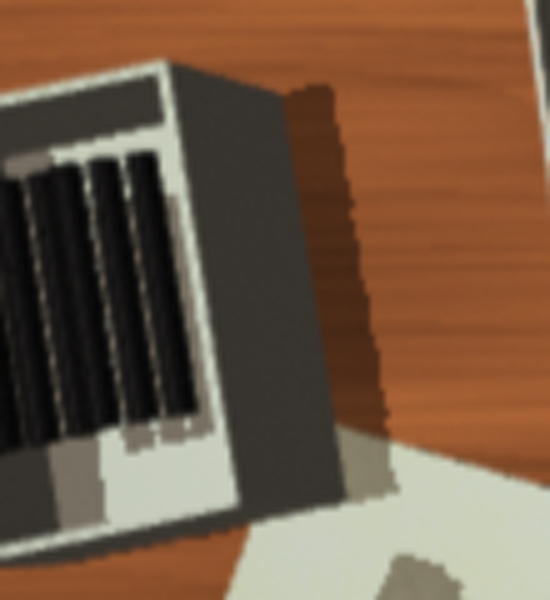

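Run:
```python
from h import *
print(bot.observe()['force'],bot.observe()['time_s']); print(job.job_done())
```

```text
[-0.45442715  0.15509523 -0.02761997] 45.1
the job is handed in; nothing more can be done
None
```

I handed the job in at about 45 s, and every check I made agreed with the goal, but the hand-in gives no verdict.

- **Drawer:** I held the release tab down about 11 mm and pushed the drawer until it stopped moving. The push force rose from about 11 N to about 19 N with no further movement, and later pictures show it shut.
- **Capped markers:** I found four. I pushed each one along the sill and through the flap, and it dropped in when released. The last scene picture shows all four lying in the closed drawer.
- **Uncapped marker:** I found one. It now lies near the middle of the white tray.
- **Bystanders:** The mugs, phone and the green, pink and orange look-alikes look unmoved between the first and last top pictures. At the end the gripper was clear of everything and the force reading was near zero.

- **Flap not measured:** I did not measure its angle. I took it as shut because nothing was left in the opening and all four markers had dropped clear.
- **Camera disagreement:** The top and wrist cameras differed by 4–6 mm on some marker positions. I went mainly by the closer wrist views, and every grasp held the first time.

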